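Sprocket and spacer onto a slanted splined hub

TASK

Put the toothed sprocket on the slanted hub with its collar outwards, turning it so that its one wide slot meets the hub's one wide spline, and slide it fully home against the hub's flange. Then slide the plain spacer sleeve over the shaft end until it rests on the sprocket's collar, and let go. Leave the charger case, funnel, spanner and mirror where they are.

Things in the scene. Friction and masses are not known exactly. Their poses are not given: they have to be found in the camera images.
- sprocket_mid (a point): Centre of the loose steel sprocket, on its bore axis, half-way up (22 mm over the underside); it lies flat on the bench, collar up. z = axis, from plate to collar; x = towards its wide slot, square to one collar flat (flats face 0, 60, 120... degrees from x). Grip the collar across two opposite flats (58 mm).
- sprocket: Sprocket as a whole, 0.4 kg; origin: centre of its underside. Toothed plate 115 mm across, 6 mm thick, at the bottom; on it a hexagonal collar 58 mm across flats, 67 mm over corners; 44 mm high in all, so the collar stands 38 mm above the plate. A lug on the plate (18 x 12 mm, 4 mm high), 40 mm from the axis, marks the wide slot.
- sprocket_seat (a point): Centre of the sprocket's underside (plate side), same axes; it belongs on the hub's flange. The bore runs right through: 32 mm clear, with three slots 120 degrees apart that reach 22 mm from the axis, one wide (17 mm) and two narrow (9 mm).
- sprocket_slot (a point): Point in the sprocket's wide slot: 18 mm from the axis towards its x, 16 mm above the underside.
- stand: Grey steel stand bolted to the bench, carrying the hub; base plate 180 x 150 mm, origin on the bench straight below the flange centre. At yaw 0 the hub shaft's outer end leans 30 degrees from vertical towards the robot (the stand's -x).
- hub_seat (a point): Centre of the hub's flange face (84 mm across), 115 mm above the bench, against which the sprocket's underside must come. z = along the hub axis, outwards and up; x = towards the hub's wide spline, which a small block on the flange's rim (14 mm wide, standing out 8 mm) also marks.
- hub_key (a point): Point on the hub's wide spline: 18 mm from the axis, 16 mm out from the flange. Three splines, 120 degrees apart, run 32 mm out from the flange and reach 20 mm from the axis: one wide (14 mm) and two narrow (6 mm). So they meet the sprocket when it is 32 mm from home.
- hub_sleeve (a point): Point on the hub axis 66 mm out from the flange: where the sleeve's centre belongs. The shaft: core 29 mm diameter from the flange to 38 mm out, taper from 38 to 44 mm, then a plain nose of 22 mm diameter, bevelled at its end 78 mm out from the flange.
- hub (a joint): Turn of the hub about its axis (rad, counter-clockwise seen from the outer end); 0 = the wide spline on the upper side of the shaft. It turns only stiffly (0.5 N m of friction) and stays put.
- sleeve_mid (a point): Loose plain aluminium spacer sleeve standing on the bench, 0.25 kg: outer diameter 56 mm, bore 26 mm, 44 mm high, the same either way up. Point: its centre, on the axis half-way up (22 mm); z = axis.
- sleeve: The sleeve as a whole; origin at the centre of its underside.
- charger: Bystander: grey charger case, 90 x 170 x 55 mm; origin under its centre.
- funnel: Bystander: red plastic funnel standing on its mouth, 110 mm across, 130 mm high; origin under its centre.
- spanner: Bystander: aluminium spanner lying flat, 190 mm long; origin under its middle, x along it.
- mirror: Bystander: inspection mirror lying flat, a 68 mm disc on a stainless handle, 230 mm long in all; origin on the handle 90 mm from the disc's centre, which lies along +x.
Mind the look-alikes: they are no part of the job. There is more than one size of the sleeve; the job needs the largest. What is shaped like the sprocket but purple is not meant.

How it is judged:
By the outcome, as a careful person would: the job done as asked, in the order asked, and still so for the second after the job is handed in, with the robot touching nothing.
It also fails if it takes over 64 s, if anything falls off the work surface, if the arm or the gripper's body presses on something with over 40 N, if the wrist force passes 120 N, or if a joint passes its speed limit or range.

ROBOT

A 6-joint arm with a two-finger parallel gripper is mounted at the origin on the work surface. World frame = base frame: x ahead of the robot, y to its left, z up, the work surface at z = 0. Lengths are in m, angles in rad, forces in N, time in s.
With the tool pointing down it reaches from about 0.35 to 0.85 m from the base axis. Payload 8.1 kg.
Tool frame: the origin (TCP) lies between the finger pads; the fingertips stand 14 mm ahead of it and the grasp point (between the pads) lies 5 mm behind it; z points along the fingers, y is the line along which they close (so a half turn about z gives the same grasp; the last joint's range is limited). The gripper opens to 93 mm and grips with 3 to 60 N. Pads are 15 mm wide; open, the fingers measure 128 mm over their backs; the gripper's body (75 mm by 188 mm) begins 65 mm behind the grasp point.
Start: joints at [-0.085, 0.13, 1.488, -0, 1.523, -0.085], TCP at [0.6, 0, 0.201] pointing down, gripper open.
Joint ranges: [-2.96, 2.96], [-0.89, 2.26], [0.02, 2.5], [-1.34, 4.48], [0, 2.73], [-2.66, 2.66]. Speed limits (rad/s): [2.39, 2.39, 2.79, 3.14, 3.14, 3.14].

INTERFACE

Orientations are given as a rotation vector (axis times angle).
In Python, from plant import robot gives the robot as it stands.
- The arm moves only by the tool arm_command, never from a script. Its argument "targets" is a list of rows, each an object of numbers: "x", "y", "z": the shift along the world's x, y, z in units of 500 mm (1.0 is 500 mm); "rx", "ry", "rz": the turn, a rotation vector about the world's x, y, z in units of 2 rad (1.0 is 2 rad); "claw": the closure in counts, from 0 (fully open) to 255 (shut). In form: [{"x": .., "y": .., "z": .., "rx": .., "ry": .., "rz": .., "claw": ..}, ...]. A call has 1 to 10 rows; each row is the pose to reach, as a shift and turn from the pose commanded when the call began; what a row does not reach only later rows make up. A row lasts 1/12 s, in which the tool goes at most 41.7 mm and 7.16 degrees, less where a joint would pass 70% of its speed; a pose out of reach is approached as far as the arm can. A call with a number of a shift or a turn outside -1 to 1 is refused whole. A call with a gripper value outside its range is refused whole. The fingers move at their own pace and stop on an object; "squeeze" is the grip in N (left out, the last holds). Time passes only in rows, so rows that repeat a pose let the fingers close. It gives the time, the measured TCP pose, the force, the opening and the grip force at its end, in the units of the state.
- robot.read_state(): the state, without advancing time (a new reading comes with each control period).
- robot.read_camera(name): name is "scene" or "side" or "wrist"; returns (picture, depth): 480x640x3 uint8, red, green, blue; 480x640 float32, m along the optical axis (not along the pixel's ray), 0 where there is no reading.
- robot.get_calibration(name): a dict with "intrinsics" (3x3 intrinsics, pixels), "origin" and "orientation" of the camera in the world. Camera axes: x right, y up, looking along -z (the intrinsics and any distortion apply to the point x, -y, -z); pixel columns grow to the right and rows downward; lengths in m; the calibration is good to about 2 mm. A picture is of the moment at which its call begins: read the wrist's pose just before it. get_calibration takes no time and is no camera call; for the wrist camera it gives the pose at the moment of the call.
- robot.close_job(): hands the job in; it is judged then, once.
The state is a dict: "t": time; "q": joint angles; "dq": joint speeds; "joint_torque": joint torques, N m; "tool_pos": TCP position; "orientation": TCP orientation; "force": force on the tool from outside, world axes, zero at the start; "wrist_torque": the same for the moment, N m; "opening": finger opening in m; "gripper_force": force on a finger pad.
Only numpy, scipy, OpenCV 4.12 (cv2) and the standard library are available. Lean on these libraries where they do the work, as an engineer would, in place of code of your own. Each camera call takes 0.05 s, during which the arm holds its last target. There are 200 camera calls.

## Working session

There is one attempt and no reset: what is moved stays moved. The work goes in short steps, Python scripts to look and compute and a tool call to move; the robot and the scene stay as the last step left them, time stands still between calls to the robot, and variables do not carry over. Pictures are saved under pics/ and viewed, at most 13 in all, crops included, and the job is handed in when it is done.

Besides the shell and the picture viewer there is one more tool, called after "Call:" by a JSON object that holds its "api" and its "payload", one argument or row to a line. arm_command: Moves the arm, as the interface text tells. Shifts and turns lie within -1 to 1; 1 stands for 500 mm of shift or 2 rad of turn. Its arguments: {"type":"object","properties":{"targets":{"type":"array","items":{"type":"object","properties":{"x":{"type":"number","minimum":-1,"maximum":1},"y":{"type":"number","minimum":-1,"maximum":1},"z":{"type":"number","minimum":-1,"maximum":1},"rx":{"type":"number","minimum":-1,"maximum":1},"ry":{"type":"number","minimum":-1,"maximum":1},"rz":{"type":"number","minimum":-1,"maximum":1},"claw":{"type":"number"}}}},"squeeze":{"type":"number"}},"required":["targets"]}

```bash
ls; mkdir -p pics; cat > h.py <<'E'
import numpy as np, cv2
from plant import robot
from scipy.spatial.transform import Rotation as R
def cam(n):
    c=robot.get_calibration(n); p,d=robot.read_camera(n)
    np.savez(f'{n}.npz',p=p,d=d,K=c['intrinsics'],o=c['origin'],R=np.array(c['orientation']))
    return p,d,c
def Rm(o):
    o=np.array(o); return o if o.shape==(3,3) else (R.from_rotvec(o).as_matrix() if o.shape==(3,) else R.from_quat(o).as_matrix())
def cloud(n):
    z=np.load(f'{n}.npz'); K=z['K'];d=z['d'];v,u=np.mgrid[:480,:640]
    X=np.stack([(u-K[0,2])/K[0,0]*d,-(v-K[1,2])/K[1,1]*d,-d],-1)
    W=X@Rm(z['R']).T+z['o']; W[d==0]=np.nan
    return W,z['p']
E
python3 - <<'E'
from h import *
for n in('scene','side'):
    p,d,c=cam(n); print(n,c); cv2.imwrite(f'pics/{n}0.png',p[...,::-1])
s=robot.read_state();print(s)
E
```

```text
pics
scene {'intrinsics': array([[468.47753178,   0.        , 321.67072134],
       [  0.        , 468.47753178, 237.56139777],
       [  0.        ,   0.        ,   1.        ]]), 'origin': array([ 1.26407254, -0.59022407,  0.71672638]), 'orientation': array([0.90038867, 0.47263963, 0.93164931])}
side {'intrinsics': array([[445.53687131,   0.        , 323.701528  ],
       [  0.        , 445.53687131, 234.11443728],
       [  0.        ,   0.        ,   1.        ]]), 'origin': array([0.44730881, 0.85819224, 0.73452509]), 'orientation': array([ 0.06740893, -1.47318248, -2.6341697 ])}
{'t': 0.1, 'q': array([-8.54046328e-02,  1.31106584e-01,  1.48916835e+00,  1.04024012e-05,
        1.52301300e+00, -8.53882458e-02]), 'dq': array([ 1.33716894e-04,  7.04952967e-05, -2.93263944e-03, -8.91505828e-05,
        4.45793409e-04,  2.06171191e-03]), 'joint_torque': array([ 2.89806376e-03, -5.61339462e+01, -4.93095982e+01,  7.72326719e-02,
        2.89617141e-02, -2.83941080e-05]), 'tool_pos': array([5.99450856e-01, 7.06921123e-05, 2.00480987e-01]), 'orientation': array([-2.22053831e+00, -2.22050080e+00,  1.70233166e-03]), 'force': array([-0.46877465,  0.06042806,  0.5471228 ]), 'wrist_torque': array([-0.0028145 ,  0.05708953,  0.02102254]), 'gripper_force': 0.0, 'opening': 0.09287771172875588}
```

View pics/scene0.png

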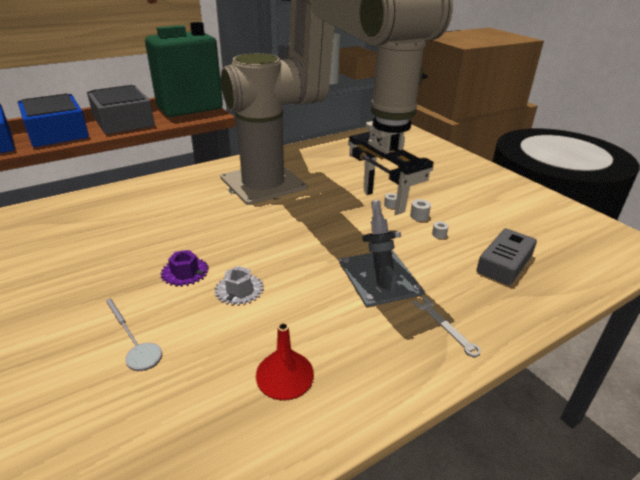

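View pics/side0.png

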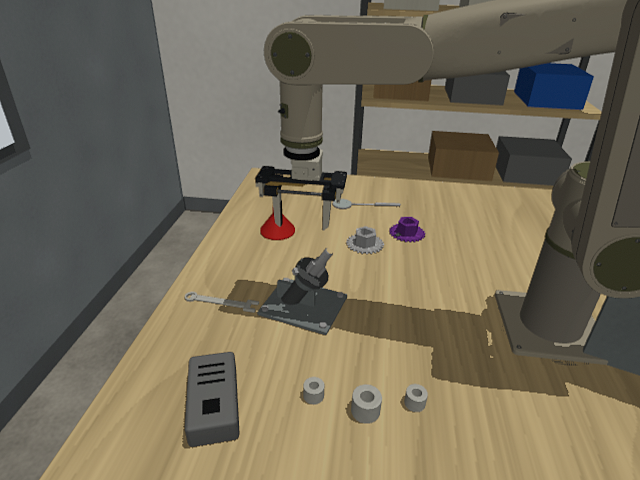

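Scene view: the steel sprocket is at (238,285) and its purple look-alike at (185,265). The hub is at (380,245). In the side view the sleeves are at (314,390), (366,403) and (416,397), and the middle one looks largest. I'll measure these next.

```bash
cat > m.py <<'E'
from h import *
def ring(P):
    xy=P[:,:2]; A=np.c_[2*xy,np.ones(len(xy))]; s=np.linalg.lstsq(A,(xy**2).sum(1),rcond=None)[0]
    return s[:2],np.sqrt(s[2]+s[:2]@s[:2])
def box(W,r):
    u0,u1,v0,v1=r; P=W[v0:v1,u0:u1].reshape(-1,3); return P[~np.isnan(P[:,0])]
E
python3 - <<'E'
from m import *
boxes={'scene':dict(spr=(208,270,262,308),pur=(158,212,246,288),slM=(408,434,194,224)),
'side':dict(spr=(343,388,222,256),pur=(388,428,213,244),s1=(298,330,374,408),s2=(346,386,380,426),s3=(401,431,380,414))}
for n,b in boxes.items():
    W,p=cloud(n)
    for k,r in b.items():
        P=box(W,r); print(n,k,'tablez',np.round(np.median(P[P[:,2]<.012,2]),4),'zmax',np.percentile(P[:,2],99.5).round(4))
        zt=np.percentile(P[:,2],99); T=P[P[:,2]>zt-.006]; 
        h,r_=cv2.minEnclosingCircle(T[:,:2].astype(np.float32)); print('   top n',len(T),'mec',np.round(h,4),round(r_,4))
W,p=cloud('side'); W2,p2=cloud('scene')
for n,(W,p) in dict(side=(W,p),scene=(W2,p2)).items():
    x0=(255,350,240,335) if n=='side' else (335,430,195,305)
    P=box(W,x0);P=P[(P[:,2]<.21)]; T=P[(P[:,2]>.03)]
    for a in np.arange(.03,.21,.02):
        q=T[(T[:,2]>a)&(T[:,2]<a+.02)]; print(n,round(a,2),len(q),q.mean(0).round(3),q.min(0).round(3)[:2],q.max(0).round(3)[:2]) if len(q) else 0
im=cv2.imread('pics/side0.png'); im2=cv2.imread('pics/scene0.png')
a=cv2.resize(im[235:335,250:350],(400,400),interpolation=2); b=cv2.resize(im2[195:305,330:440],(400,400),interpolation=2)
cv2.imwrite('pics/hub0.png',np.hstack([a,b]))
E
```

```text
scene spr tablez -0.0011 zmax 0.0437
   top n 286 mec [ 0.4582 -0.2898] 0.0344
scene pur tablez -0.001 zmax 0.0437
   top n 263 mec [ 0.3287 -0.3776] 0.0341
scene slM tablez -0.0018 zmax 0.0443
   top n 138 mec [0.4227 0.2992] 0.0308
side spr tablez 0.0003 zmax 0.0459
   top n 158 mec [ 0.4556 -0.2872] 0.0339
side pur tablez 0.0004 zmax 0.0455
   top n 139 mec [ 0.3275 -0.373 ] 0.0347
side s1 tablez 0.0004 zmax 0.035
   top n 253 mec [0.5275 0.2833] 0.0218
side s2 tablez 0.0003 zmax 0.0464
   top n 493 mec [0.4234 0.3035] 0.0291
side s3 tablez 0.0002 zmax 0.0348
   top n 265 mec [0.3303 0.2708] 0.0216
side 0.03 239 [0.612 0.027 0.04 ] [0.563 0.007] [0.66 0.04]
side 0.05 224 [0.613 0.026 0.058] [ 0.562 -0.001] [0.659 0.045]
side 0.07 93 [0.59  0.044 0.08 ] [0.541 0.017] [0.618 0.059]
side 0.09 277 [0.559 0.045 0.101] [ 0.533 -0.004] [0.612 0.069]
side 0.11 355 [0.581 0.041 0.122] [ 0.542 -0.013] [0.613 0.07 ]
side 0.13 210 [0.573 0.037 0.138] [ 0.537 -0.002] [0.611 0.056]
side 0.15 89 [0.547 0.04  0.159] [0.527 0.027] [0.571 0.047]
side 0.17 63 [0.537 0.041 0.177] [0.523 0.029] [0.55  0.047]
scene 0.03 400 [0.518 0.159 0.039] [ 0.317 -0.01 ] [0.663 0.328]
scene 0.05 244 [0.623 0.007 0.06 ] [ 0.583 -0.006] [0.662 0.036]
scene 0.07 164 [0.602 0.009 0.08 ] [ 0.558 -0.009] [0.62  0.037]
scene 0.09 260 [0.593 0.01  0.101] [ 0.531 -0.019] [0.615 0.068]
scene 0.11 316 [0.588 0.013 0.123] [ 0.556 -0.018] [0.616 0.06 ]
scene 0.13 197 [0.573 0.023 0.138] [ 0.543 -0.005] [0.611 0.049]
scene 0.15 102 [0.552 0.027 0.159] [0.533 0.014] [0.572 0.04 ]
scene 0.17 70 [0.54  0.03  0.177] [0.53  0.021] [0.549 0.043]
```

View pics/hub0.png

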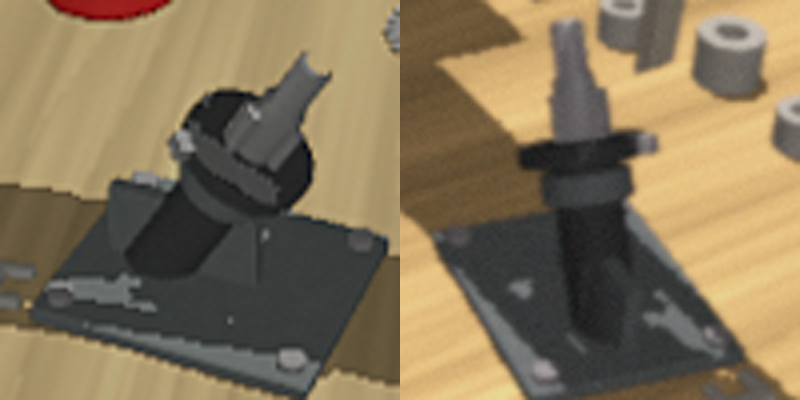

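The hub leans towards the robot (-x) and slightly +y. Its pale rim block is at side pixel (296,271), on the +x/+y side. The sleeves stand behind in the right-hand crop. Next I'll read the wrist camera.

```bash
python3 - <<'E'
from h import *
p,d,c=cam('wrist'); s=robot.read_state()
T=R.from_rotvec(s['orientation']).as_matrix(); print(c['intrinsics'],c['origin'], 'in tool', T.T@(np.array(c['origin'])-s['tool_pos'])); print((T.T@Rm(c['orientation'])).round(3)); cv2.imwrite('pics/w0.png',p[...,::-1])
E
```

```text
[[342.30872225   0.         316.84162334]
 [  0.         342.30872225 239.66205947]
 [  0.           0.           1.        ]] [0.59959129 0.07860529 0.38467034] in tool [ 0.07857493 -0.0002171  -0.1840201 ]
[[-0.001  0.96   0.281]
 [ 1.     0.001  0.001]
 [ 0.001  0.281 -0.96 ]]
```

View pics/w0.png

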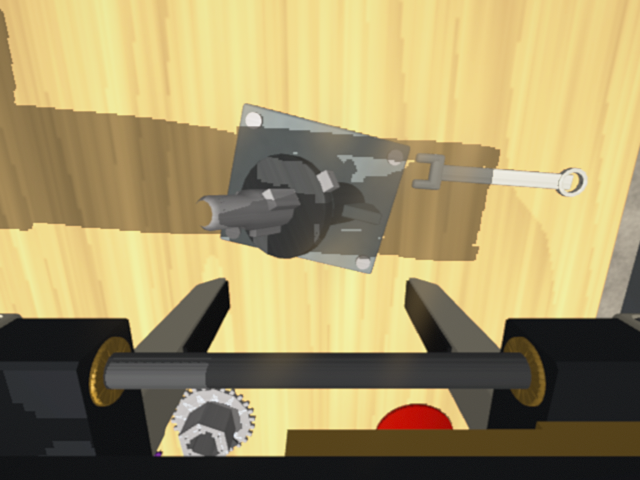

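Wrist view: the flange is centred near (290,205), the rim block is at (326,181), the shaft end is at (208,212), and the sprocket is at (215,425). Next I'll fit the hub model in each cloud.

```bash
cat > hubfit.py <<'E'
from m import *
from scipy.optimize import least_squares
def frame(psi,tilt):
    z=np.array([-np.sin(tilt)*np.cos(psi),-np.sin(tilt)*np.sin(psi),np.cos(tilt)])
    x=np.array([0,0,1])-z[2]*z; x/=np.linalg.norm(x); return np.c_[x,np.cross(z,x),z]
def fit(n,zfree=False):
    W,p=cloud(n); P=W.reshape(-1,3); P=P[~np.isnan(P[:,0])]
    P=P[(P[:,2]>.085)&(P[:,2]<.192)&(np.hypot(P[:,0]-.575,P[:,1]-.025)<.085)]
    def sdf(q,keep=False):
        F=frame(q[2],q[3]); L=(P-[q[0],q[1],.115+q[4]])@F; r=np.hypot(L[:,0],L[:,1]); h=L[:,2]
        def cyl(R_,a,b):
            dr=r-R_; dh=np.maximum(a-h,h-b); return np.where((dr>0)&(dh>0),np.hypot(dr,dh),np.maximum(dr,dh))
        d=np.minimum.reduce([cyl(.042,-.012,0),cyl(.0145,-.01,.038),cyl(.011,0,.078)])
        m=(h>-.004)
        return (d*m,L) if keep else np.clip(d*m,-.01,.01)
    q=least_squares(sdf,[.585,.015,0,np.pi/6,0],loss='cauchy',f_scale=.0015,x_scale=[.01,.01,.1,.05,.005],bounds=([.5,-.1,-1,.4,-.006],[.7,.12,1,.65,.006])).x
    d,L=sdf(q,True); r=np.hypot(L[:,0],L[:,1]); b=L[(r>.0445)&(r<.053)&(abs(L[:,2])<.02)]
    k=(L[:,2]>.004)&(L[:,2]<.03)&(r>.0165)&(r<.022); a=np.degrees(np.arctan2(L[k,1],L[k,0]))
    return q,len(P),np.median(abs(d[abs(d)<.008])),len(b),np.degrees(np.arctan2(b[:,1].mean(),b[:,0].mean())),np.histogram(a,np.arange(-180,181,15))[0]
if __name__=='__main__':
    for n in('wrist','scene','side'):
        q,*r=fit(n); print(n,q.round(4),'tilt',np.degrees(q[3]).round(1),r)
E
python3 hubfit.py
```

```text
wrist [ 0.5683  0.0272 -0.2366  0.5274  0.0009] tilt 30.2 [9064, np.float64(0.00043758509219994017), 252, np.float64(41.39901805519613), array([  0,   0,   0,   0,   0,   0,   0,  98,   0,   0,   0,   0,   0,
       124, 136, 135,   0,   0,   0,   0,   0,   0,   1,   0])]
scene [ 0.5848  0.0125 -0.2814  0.5666  0.006 ] tilt 32.5 [981, np.float64(0.0006363877473027289), 13, np.float64(102.50371341741243), array([ 0,  4, 12,  1,  0,  0,  0,  0,  0,  0,  0,  0,  0,  0,  0,  0,  0,
        1, 12,  2,  1,  0,  0,  0])]
side [0.55   0.0094 1.     0.65   0.006 ] tilt 37.2 [1023, np.float64(0.0), 86, np.float64(-4.738428672063983), array([0, 0, 0, 0, 0, 0, 0, 0, 0, 0, 0, 0, 0, 0, 0, 0, 0, 0, 0, 0, 0, 0,
       0, 0])]
```

The wrist fit is clean: tilt 30.2°, residual 0.4 mm, wide spline about +41°. Now I'll move to hover over the steel sprocket.

Call:
{"api": "arm_command", "payload": {
  "targets": [
    {"x":0,"y":-0.04,"z":0.05},
    {"x":-0.04,"y":-0.11,"z":0.07},
    {"x":-0.08,"y":-0.18,"z":0.07},
    {"x":-0.12,"y":-0.25,"z":0.06},
    {"x":-0.16,"y":-0.32,"z":0.03},
    {"x":-0.2,"y":-0.39,"z":-0.01},
    {"x":-0.24,"y":-0.46,"z":-0.06},
    {"x":-0.28,"y":-0.53,"z":-0.1},
    {"x":-0.286,"y":-0.578,"z":-0.14},
    {"x":-0.286,"y":-0.578,"z":-0.14}
  ]
}}

```text
schema error: expected keys x, y, z, rx, ry, rz, claw
```

```bash
python3 - <<'E'
from m import *
p,d,c=cam('wrist'); s=robot.read_state(); print(s['t'],s['tool_pos'],s['force'],s['q'])
cv2.imwrite('pics/w1.png',p[...,::-1])
W,p=cloud('wrist'); P=W.reshape(-1,3); P=P[~np.isnan(P[:,0])]
Q=P[np.hypot(P[:,0]-.457,P[:,1]+.289)<.075]
print('bench z',np.median(Q[Q[:,2]<.003,2]))
T=Q[(Q[:,2]>.0405)&(Q[:,2]<.048)]; print('top',len(T),np.median(T[:,2]))
r=cv2.minAreaRect(T[:,:2].astype(np.float32)); h=cv2.convexHull((T[:,:2]).astype(np.float32)); print('rect',r)
print('mec',cv2.minEnclosingCircle(T[:,:2].astype(np.float32)))
Pl=Q[(Q[:,2]>.004)&(Q[:,2]<.008)]; print('plate mec',cv2.minEnclosingCircle(Pl[:,:2].astype(np.float32)),len(Pl))
c0=np.array(cv2.minEnclosingCircle(T[:,:2].astype(np.float32))[0])
L=Q[(Q[:,2]>.0085)&(Q[:,2]<.0125)]; D=L[:,:2]-c0; rr=np.hypot(*D.T); k=(rr>.034)&(rr<.05); print('lug',k.sum(),c0+D[k].mean(0),np.degrees(np.arctan2(*D[k].mean(0)[::-1])))
# hexagon fit: support width vs angle
a=np.radians(np.arange(0,60,1)); best=[]
for t in a:
    w=[];cs=[]
    for j in range(3):
        u=np.array([np.cos(t+j*np.pi/3),np.sin(t+j*np.pi/3)]); v=T[:,:2]@u; hi,lo=np.percentile(v,99.7),np.percentile(v,.3); w.append(hi-lo);cs.append((u,(hi+lo)/2))
    best.append((sum(w),t,w,cs))
b=min(best,key=lambda x:x[0]); print('flat angle',np.degrees(b[1]),b[2]); A=np.array([u for u,_ in b[3]]); print('hex centre',np.linalg.lstsq(A,np.array([m for _,m in b[3]]),rcond=None)[0])
E
```

```text
0.2 [5.99611399e-01 3.52020292e-05 2.00767080e-01] [-0.1826336  -0.22515576 -0.47958344] [-8.54182540e-02  1.30897845e-01  1.48887443e+00 -2.39163393e-05
  1.52302394e+00 -8.54348875e-02]
bench z 0.0005175835624386393
top 936 0.04432683384208444
rect ((0.4547058343887329, -0.28328636288642883), (0.05940714478492737, 0.05521223694086075), 5.155817985534668)
mec ((0.45624470710754395, -0.2874320447444916), 0.03323618695139885)
plate mec ((0.455806165933609, -0.2884731590747833), 0.05755043402314186) 1840
lug 44 [ 0.4807453  -0.32047381] -53.44292215010326
flat angle 7.0 [np.float64(0.05824921198909244), np.float64(0.054934670841707396), np.float64(0.05817079345577458)]
hex centre [ 0.45619063 -0.28740664]
```

View pics/w1.png

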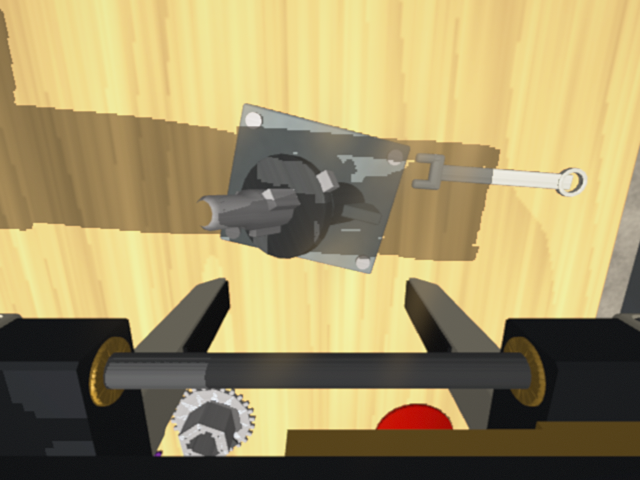

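The arm hasn't moved, because every key is required, so this is the same view as before. The lug already reads -53°, which agrees with the flats at 7° mod 60. Resending the move with all keys.

Call:
{"api": "arm_command", "payload": {
  "targets": [
    {"x":0,"y":-0.04,"z":0.05,"rx":0,"ry":0,"rz":0,"claw":0},
    {"x":-0.04,"y":-0.11,"z":0.07,"rx":0,"ry":0,"rz":0,"claw":0},
    {"x":-0.08,"y":-0.18,"z":0.07,"rx":0,"ry":0,"rz":0,"claw":0},
    {"x":-0.12,"y":-0.25,"z":0.06,"rx":0,"ry":0,"rz":0,"claw":0},
    {"x":-0.16,"y":-0.32,"z":0.03,"rx":0,"ry":0,"rz":0,"claw":0},
    {"x":-0.2,"y":-0.39,"z":-0.01,"rx":0,"ry":0,"rz":0,"claw":0},
    {"x":-0.24,"y":-0.46,"z":-0.06,"rx":0,"ry":0,"rz":0,"claw":0},
    {"x":-0.28,"y":-0.53,"z":-0.1,"rx":0,"ry":0,"rz":0,"claw":0},
    {"x":-0.286,"y":-0.576,"z":-0.14,"rx":0,"ry":0,"rz":0,"claw":0},
    {"x":-0.286,"y":-0.576,"z":-0.14,"rx":0,"ry":0,"rz":0,"claw":0}
  ]
}}

```text
t: 1.03
tool_pos: [0.4523, -0.2909, 0.1262]
orientation: [-2.222, -2.213, 0.004]
force: [-0.3, 0.9, -0.7]
opening: 0.0934
gripper_force: 0.0
```

```bash
cp wrist.npz wrist_hub.npz; cat > spr.py <<'E'
from m import *
p,d,c=cam('wrist'); s=robot.read_state(); print(s['t'],s['tool_pos'],s['force'],s['q'])
cv2.imwrite('pics/w2.png',p[...,::-1])
W,p=cloud('wrist'); P=W.reshape(-1,3); P=P[~np.isnan(P[:,0])]
Q=P[np.hypot(P[:,0]-.457,P[:,1]+.289)<.075]
print('bench z',np.median(Q[Q[:,2]<.003,2]))
T=Q[(Q[:,2]>.041)&(Q[:,2]<.048)]; print('top',len(T),np.median(T[:,2]))
c0=np.array(cv2.minEnclosingCircle(T[:,:2].astype(np.float32))[0]);print('mec',cv2.minEnclosingCircle(T[:,:2].astype(np.float32)))
Pl=Q[(Q[:,2]>.004)&(Q[:,2]<.008)]; print('plate mec',cv2.minEnclosingCircle(Pl[:,:2].astype(np.float32)),len(Pl))
L=Q[(Q[:,2]>.0085)&(Q[:,2]<.0125)]; D=L[:,:2]-c0; rr=np.hypot(*D.T); k=(rr>.034)&(rr<.05); print('lug',k.sum(),c0+D[k].mean(0),np.degrees(np.arctan2(*D[k].mean(0)[::-1])))
best=[]
for t in np.radians(np.arange(0,60,.5)):
    w=[];cs=[]
    for j in range(3):
        u=np.array([np.cos(t+j*np.pi/3),np.sin(t+j*np.pi/3)]); v=T[:,:2]@u; hi,lo=np.percentile(v,99.7),np.percentile(v,.3); w.append(hi-lo);cs.append((u,(hi+lo)/2))
    best.append((sum(w),t,w,cs))
b=min(best,key=lambda x:x[0]); print('flat angle',np.degrees(b[1]),b[2]); A=np.array([u for u,_ in b[3]]); print('hex centre',np.linalg.lstsq(A,np.array([m for _,m in b[3]]),rcond=None)[0])
E
python3 spr.py
```

```text
1.0833 [ 0.45370453 -0.28929469  0.12787924] [-0.18742352  0.57779794 -1.05427758] [-6.62464267e-01  1.61711499e-02  1.74390295e+00 -6.35219130e-04
  1.38715494e+00 -6.58113814e-01]
bench z 0.0007913266224426618
top 2781 0.04471409716745339
mec ((0.45544373989105225, -0.28966256976127625), 0.03336340934038162)
plate mec ((0.4557037651538849, -0.2893821597099304), 0.05742020532488823) 5545
lug 120 [ 0.47744438 -0.31395018] -47.82852193366325
flat angle 6.5 [np.float64(0.05752662486416399), np.float64(0.05780968847982371), np.float64(0.05791124111221513)]
hex centre [ 0.45579112 -0.2894575 ]
```

View pics/w2.png

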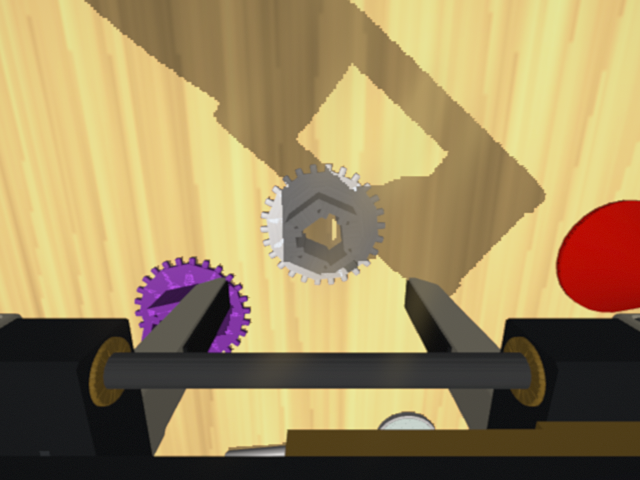

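Wrist view: the steel sprocket is centred at (323,225), the purple look-alike at (193,310), the funnel at (610,255). The choice is confirmed as the steel one, with flats 57.9 mm, plate radius 57 mm and top 44 mm. The lug is at about -53.5°. I'll grip the flats along 6.5°, which keeps the fingers clear of the lug.

Call:
{"api": "arm_command", "payload": {
  "targets": [
    {"x":-0.0026,"y":-0.003,"z":-0.06,"rx":0,"ry":0,"rz":0.057,"claw":0},
    {"x":-0.0026,"y":-0.003,"z":-0.12,"rx":0,"ry":0,"rz":0.057,"claw":0},
    {"x":-0.0026,"y":-0.003,"z":-0.17,"rx":0,"ry":0,"rz":0.057,"claw":0},
    {"x":-0.0026,"y":-0.003,"z":-0.2,"rx":0,"ry":0,"rz":0.057,"claw":0},
    {"x":-0.0026,"y":-0.003,"z":-0.21,"rx":0,"ry":0,"rz":0.057,"claw":0},
    {"x":-0.0026,"y":-0.003,"z":-0.21,"rx":0,"ry":0,"rz":0.057,"claw":0},
    {"x":-0.0026,"y":-0.003,"z":-0.21,"rx":0,"ry":0,"rz":0.057,"claw":0}
  ]
}}

```text
t: 1.67
tool_pos: [0.4568, -0.2894, 0.0277]
orientation: [2.09, 2.344, 0.0]
force: [0.3, -0.1, 0.1]
opening: 0.093
gripper_force: 0.0
```

```bash
python3 - <<'E'
from h import *
s=robot.read_state(); print(s['tool_pos'],s['force'],s['orientation'],np.degrees(np.arctan2(*R.from_rotvec(s['orientation']).as_matrix()[1::-1,1])))
E
```

```text
[ 0.45675708 -0.28943585  0.02772724] [ 0.31091906 -0.09582241  0.085115  ] [2.08956787e+00 2.34413033e+00 4.00943589e-04] 6.572127526837358
```

Call:
{"api": "arm_command", "payload": {
  "squeeze": 40,
  "targets": [
    {"x":-0.002,"y":0,"z":0,"rx":0,"ry":0,"rz":0,"claw":255},
    {"x":-0.002,"y":0,"z":0,"rx":0,"ry":0,"rz":0,"claw":255},
    {"x":-0.002,"y":0,"z":0,"rx":0,"ry":0,"rz":0,"claw":255},
    {"x":-0.002,"y":0,"z":0,"rx":0,"ry":0,"rz":0,"claw":255},
    {"x":-0.002,"y":0,"z":0,"rx":0,"ry":0,"rz":0,"claw":255},
    {"x":-0.002,"y":0,"z":0,"rx":0,"ry":0,"rz":0,"claw":255},
    {"x":-0.002,"y":0,"z":0,"rx":0,"ry":0,"rz":0,"claw":255},
    {"x":-0.002,"y":0,"z":0,"rx":0,"ry":0,"rz":0,"claw":255}
  ]
}}

```text
t: 2.33
tool_pos: [0.4549, -0.2899, 0.0271]
orientation: [2.091, 2.344, -0.0]
force: [-1.6, -0.6, 5.1]
opening: 0.0445
gripper_force: 2.8
```

```bash
python3 - <<'E'
from hubfit import *
s=robot.read_state(); T=R.from_rotvec(s['orientation']).as_matrix(); print(s['tool_pos'],s['opening'],s['gripper_force'],s['force'])
psi,tilt,th=-.2366,np.pi/6,np.radians(41)
F=frame(psi,tilt); H=np.array([.5683,.0272,.115])
X=F@np.array([np.cos(th),np.sin(th),0]); Z=F[:,2]; Hf=np.c_[X,np.cross(Z,X),Z]
phi=np.radians(-53.5); S=np.array([[np.cos(phi),-np.sin(phi),0],[np.sin(phi),np.cos(phi),0],[0,0,1]])
Rt=Hf@S.T@T; dR=Rt@T.T; rv=R.from_matrix(dR).as_rotvec()
off=s['tool_pos']-np.array([.4557,-.2895,0]); # tcp in sprocket-seat frame, world
print('tool y',Rt[:,1],'rotvec',rv,'/2',rv/2,'ang',np.degrees(np.linalg.norm(rv)))
for h in(0,.02,.035,.09,.13):
    p=H+Z*h+dR@off; print(h,p.round(4),'shift/0.5',((p-s['tool_pos'])/.5).round(4))
print('Z',Z)
E
```

```text
[ 0.45494654 -0.28990071  0.02709829] 0.04451051483318188 2.7724262234733033 [-1.57540304 -0.57907499  5.05040612]
tool y [ 0.06880101  0.99306245 -0.09535926] rotvec [-0.46039456 -0.33415148  1.37803567] /2 [-0.23019728 -0.16707574  0.68901783] ang 85.4188159543667
0 [0.5553 0.0296 0.1387] shift/0.5 [0.2008 0.639  0.2232]
0.02 [0.5456 0.0319 0.156 ] shift/0.5 [0.1814 0.6437 0.2578]
0.035 [0.5383 0.0337 0.169 ] shift/0.5 [0.1668 0.6472 0.2838]
0.09 [0.5116 0.0401 0.2166] shift/0.5 [0.1133 0.6601 0.3791]
0.13 [0.4922 0.0448 0.2513] shift/0.5 [0.0744 0.6694 0.4484]
Z [-0.48607027  0.11719935  0.8660254 ]
```

The opening of 44.5 mm doesn't fit a 58 mm collar, so I'll look before moving.

```bash
python3 - <<'E'
from h import *
p,d,c=cam('wrist'); q,e,_=cam('side'); a,f,_=cam('scene')
s=robot.read_state(); print(s['opening'],s['gripper_force'],s['force'],s['tool_pos'])
A=cv2.resize(p[120:420,120:520],(400,300)); B=cv2.resize(q[190:265,315:415],(400,300)); C=cv2.resize(a[225:330,170:310],(400,300))
cv2.imwrite('pics/g0.png',np.vstack([np.hstack([A,B]),np.hstack([C,C*0])])[...,::-1])
E
```

```text
0.03213048612455276 2.3883296167332446 [-0.48690166 -0.53420215  4.21104282] [ 0.45498083 -0.28993066  0.02707303]
```

View pics/g0.png

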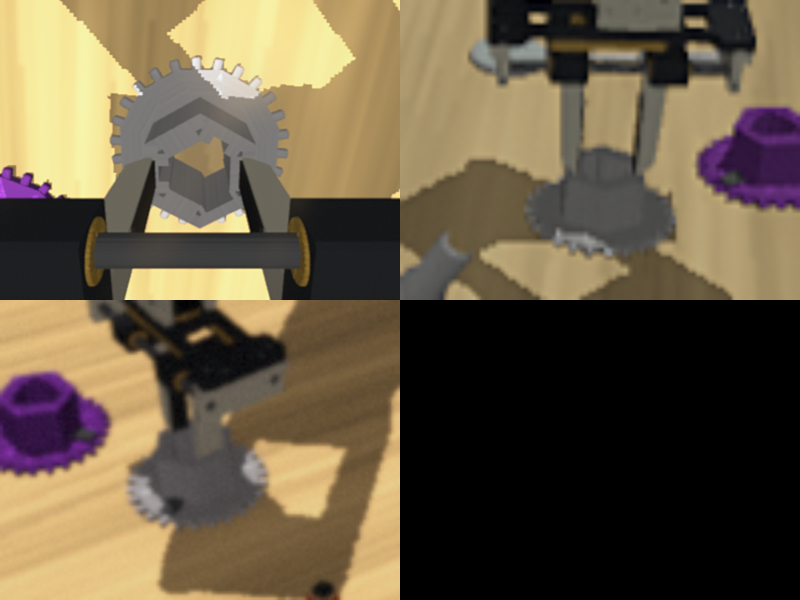

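The fingers seem to be closing past the collar. I'll measure it from the saved cloud.

```bash
python3 - <<'E'
from m import *
for n in('wrist','scene','side'):
    W,p=cloud(n); P=W.reshape(-1,3); P=P[~np.isnan(P[:,0])]
    Q=P[np.hypot(P[:,0]-.457,P[:,1]+.285)<.085]
    Pl=Q[(Q[:,2]>.003)&(Q[:,2]<.009)]; print(n,'plate mec',cv2.minEnclosingCircle(Pl[:,:2].astype(np.float32)),len(Pl))
    for a in np.arange(.01,.1,.006):
        q=Q[(Q[:,2]>a)&(Q[:,2]<a+.006)]
        if len(q)>5: print(round(a,3),len(q),np.percentile(q,2,axis=0).round(3)[:2],np.percentile(q,98,axis=0).round(3)[:2])
E
python3 - <<'E'
from m import *
E
```

```text
wrist plate mec ((0.4533615708351135, -0.27357009053230286), 0.07355639338493347) 9129
0.01 463 [ 0.428 -0.312] [ 0.48  -0.257]
0.016 512 [ 0.428 -0.312] [ 0.48  -0.257]
0.022 588 [ 0.428 -0.312] [ 0.479 -0.257]
0.028 646 [ 0.428 -0.312] [ 0.48  -0.257]
0.034 759 [ 0.428 -0.312] [ 0.479 -0.257]
0.04 5389 [ 0.429 -0.318] [ 0.48 -0.26]
0.046 360 [ 0.422 -0.311] [ 0.484 -0.261]
0.052 370 [ 0.418 -0.297] [ 0.488 -0.277]
0.058 425 [ 0.418 -0.297] [ 0.489 -0.277]
0.064 487 [ 0.418 -0.297] [ 0.489 -0.277]
0.07 567 [ 0.417 -0.296] [ 0.49  -0.276]
0.076 631 [ 0.417 -0.297] [ 0.49  -0.276]
0.082 723 [ 0.417 -0.297] [ 0.49  -0.276]
0.088 732 [ 0.418 -0.294] [ 0.489 -0.276]
0.094 705 [ 0.42 -0.29] [ 0.487 -0.277]
0.1 638 [ 0.421 -0.286] [ 0.486 -0.277]
scene plate mec ((0.45877426862716675, -0.29144370555877686), 0.05753400921821594) 474
0.01 60 [ 0.434 -0.322] [ 0.488 -0.276]
0.016 61 [ 0.433 -0.322] [ 0.488 -0.274]
0.022 71 [ 0.433 -0.322] [ 0.488 -0.273]
0.028 67 [ 0.433 -0.323] [ 0.488 -0.272]
0.034 75 [ 0.435 -0.322] [ 0.488 -0.27 ]
0.04 164 [ 0.43 -0.32] [ 0.487 -0.262]
0.046 24 [ 0.427 -0
[... 340 characters left out ...]
, -0.27027463912963867), 0.0773448497056961) 310
0.01 35 [ 0.427 -0.298] [ 0.486 -0.258]
0.016 35 [ 0.429 -0.311] [ 0.481 -0.258]
0.022 43 [ 0.427 -0.313] [ 0.479 -0.257]
0.028 54 [ 0.426 -0.312] [ 0.481 -0.255]
0.034 50 [ 0.426 -0.313] [ 0.482 -0.257]
0.04 113 [ 0.429 -0.318] [ 0.483 -0.258]
0.046 15 [ 0.422 -0.29 ] [ 0.483 -0.265]
0.052 20 [ 0.42  -0.295] [ 0.485 -0.273]
0.058 16 [ 0.42  -0.301] [ 0.487 -0.275]
0.064 19 [ 0.42  -0.288] [ 0.487 -0.276]
0.07 17 [ 0.418 -0.287] [ 0.488 -0.277]
0.076 22 [ 0.419 -0.288] [ 0.488 -0.275]
0.082 22 [ 0.419 -0.287] [ 0.487 -0.273]
0.088 23 [ 0.419 -0.29 ] [ 0.489 -0.274]
0.094 23 [ 0.416 -0.298] [ 0.489 -0.276]
0.1 24 [ 0.417 -0.29 ] [ 0.489 -0.275]
```

```bash
python3 - <<'E'
from m import *
W,p=cloud('wrist'); P=W.reshape(-1,3); P=P[~np.isnan(P[:,0])]
u=np.array([np.cos(.1147),np.sin(.1147)]); 
for a,b in((.047,.052),(.055,.065),(.07,.08),(.1,.11)):
    Q=P[(abs(P[:,0]-.455)<.09)&(abs(P[:,1]+.29)<.03)&(P[:,2]>a)&(P[:,2]<b)]; v=(Q[:,:2]-[.455,-.29])@u
    print(a,np.histogram(v,np.arange(-.06,.061,.004))[0])
T=P[(np.hypot(P[:,0]-.455,P[:,1]+.289)<.04)&(P[:,2]>.042)&(P[:,2]<.0465)]
print(cv2.minEnclosingCircle(T[:,:2].astype(np.float32)), [(j,np.ptp(np.percentile((T[:,:2])@[np.cos(.1134+j*np.pi/3),np.sin(.1134+j*np.pi/3)],[.5,99.5]))) for j in range(3)])
s=robot.read_state();print(s['opening'],s['gripper_force'],s['force'],s['wrist_torque'],s['t'])
E
```

```text
0.047 [ 0  0  0  0  0  0  5 28 40 47  0  0  0  0  0  0  0  0  0  0 58 33 23  1
  0  0  0  0  0  0]
0.055 [  0   0   0   0   0  14  74  74  84 109   0   0   0   0   0   0   0   0
   0   0 139  71  73  68   1   0   0   0   0   0]
0.07 [  0   0   0   0   0  40 101  93 113 142   0   0   0   0   0   0   0   0
   0   0 183  95  98  96  18   0   0   0   0   0]
0.1 [  0   0   0   0   0   0  29 168 211  75   0   0   0   0   0   0   0   0
   0   0 143 178 147  11   0   0   0   0   0   0]
((0.45607325434684753, -0.28949570655822754), 0.033504221588373184) [(0, np.float64(0.05624408597439429)), (1, np.float64(0.05791210916365138)), (2, np.float64(0.05779821914398858))]
0.03213048612455276 2.3883296167332446 [-0.48690166 -0.53420215  4.21104282] [ 0.0011847   0.06543538 -0.00102659] 2.4833
```

Call:
{"api": "arm_command", "payload": {
  "targets": [
    {"x":0,"y":0,"z":0,"rx":0,"ry":0,"rz":0,"claw":255},
    {"x":0,"y":0,"z":0,"rx":0,"ry":0,"rz":0,"claw":255}
  ]
}}

```text
t: 2.65
tool_pos: [0.4544, -0.2898, 0.0267]
orientation: [-2.091, -2.344, 0.001]
force: [-0.1, -0.4, 0.6]
opening: 0.0189
gripper_force: 0.2
```

```bash
python3 - <<'E'
from m import *
W,p=cloud('wrist_hub'); P=W.reshape(-1,3); P=P[~np.isnan(P[:,0])]
Q=P[(abs(P[:,1])<.012)&(P[:,2]>.12)&(abs(abs(P[:,0]-.6)-.055)<.02)]
for a in np.arange(.14,.3,.01):
    q=Q[(Q[:,2]>a)&(Q[:,2]<a+.01)]
    if len(q): print(round(a,2),len(q),q[:,:2].min(0).round(3),q[:,:2].max(0).round(3))
p,d,c=cam('wrist'); a,_,_=cam('scene');q,e,_=cam('side')
W,_=cloud('wrist'); P=W.reshape(-1,3); P=P[~np.isnan(P[:,0])]
Q=P[(abs(P[:,0]-.455)<.04)&(abs(P[:,1]+.29)<.02)]
for a_ in np.arange(.0,.09,.006):
    k=Q[(Q[:,2]>a_)&(Q[:,2]<a_+.006)]; print(round(a_,3),len(k),np.histogram(k[:,0]-.455,np.arange(-.04,.041,.005))[0])
cv2.imwrite('pics/g1.png',np.hstack([cv2.resize(p[120:420,120:520],(400,300)),cv2.resize(q[190:265,315:415],(400,300))])[...,::-1])
E
```

```text
0.14 20 [0.55  0.011] [0.558 0.012]
0.21 53 [ 0.547 -0.007] [0.652 0.01 ]
0.22 704 [ 0.539 -0.008] [0.659 0.01 ]
0.23 921 [ 0.539 -0.008] [0.66 0.01]
0.24 1133 [ 0.537 -0.008] [0.661 0.01 ]
0.25 1436 [ 0.537 -0.008] [0.661 0.01 ]
0.26 1606 [ 0.536 -0.006] [0.662 0.011]
0.27 1726 [ 0.536 -0.009] [0.663 0.011]
0.28 873 [ 0.536 -0.01 ] [0.663 0.01 ]
0.29 1123 [ 0.55 -0.01] [0.648 0.008]
0.0 1118 [ 43  18   5   2   0  49 116 179 220 219 195  32   0   0   6  34]
0.006 1205 [424 228  70  24   2  10  33  29  27   1  14   4   0   8  83 248]
0.012 168 [ 0  0 19 17  0  8 31 37 32  2 18  3  0  1  0  0]
0.018 157 [ 0  0 23 16  0  3 35 34 31  0 11  4  0  0  0  0]
0.024 169 [ 0  0 21 17  0  5 41 36 32  2 12  3  0  0  0  0]
0.03 207 [ 0  0 28 20  0  0 42 45 41  1 28  2  0  0  0  0]
0.036 244 [ 0  0 29 28  0  0 45 48 40  2 38  3 10  1  0  0]
0.042 2065 [  0   0 216 250 233 194 219 127  80  15 106 168 200 253   4   0]
0.048 279 [ 0  0  0 26 47 61  6  0  0 61 50 27  1  0  0  0]
0.054 341 [ 0  0  6 55 50 59  0  0  0 46 52 57 16  0  0  0]
0.06 381 [ 0  0 13 61 57 55  6  0  0 55 57 57 20  0  0  0]
0.066 455 [ 0  0 15 61 69 74  7  0  0 71 68 64 26  0  0  0]
0.072 499 [ 0  0 23 74 69 80  1  0  0 76 72 69 35  0  0  0]
0.078 579 [ 0  0 30 87 87 85  6  0  0 74 84 79 47  0  0  0]
0.084 483 [ 0  0 16 38 81 96  7  0  0 91 88 45 21  0  0  0]
```

View pics/g1.png

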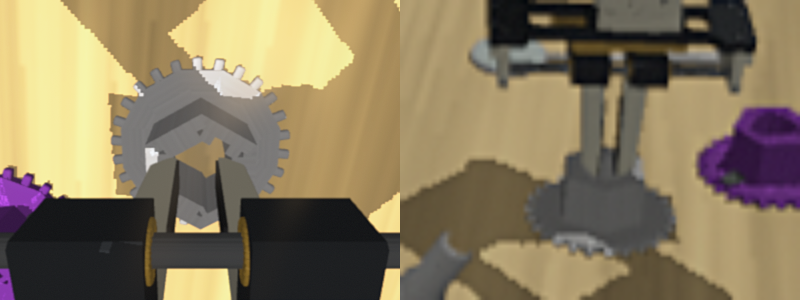

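The pictures show the fingertips resting on the collar's top at z≈0.046. The open-gripper cloud agrees: the real tips are about 17 mm behind the reported TCP, not 14 mm ahead. So the grasp needs 31 mm more depth. The sprocket is unmoved at (0.456,-0.2895). I'll reopen and go deeper.

Call:
{"api": "arm_command", "payload": {
  "targets": [
    {"x":0,"y":0,"z":0.02,"rx":0,"ry":0,"rz":0,"claw":0},
    {"x":0,"y":0,"z":0.02,"rx":0,"ry":0,"rz":0,"claw":0},
    {"x":0,"y":0,"z":0.02,"rx":0,"ry":0,"rz":0,"claw":0},
    {"x":0,"y":0,"z":0.02,"rx":0,"ry":0,"rz":0,"claw":0},
    {"x":0,"y":0,"z":0.02,"rx":0,"ry":0,"rz":0,"claw":0},
    {"x":0,"y":0,"z":0.02,"rx":0,"ry":0,"rz":0,"claw":0},
    {"x":0,"y":0,"z":0.02,"rx":0,"ry":0,"rz":0,"claw":0},
    {"x":0,"y":0,"z":0.02,"rx":0,"ry":0,"rz":0,"claw":0},
    {"x":0,"y":0,"z":0.02,"rx":0,"ry":0,"rz":0,"claw":0},
    {"x":0,"y":0,"z":0.02,"rx":0,"ry":0,"rz":0,"claw":0}
  ]
}}

```text
t: 3.63
tool_pos: [0.4547, -0.2895, 0.0364]
orientation: [-2.091, -2.344, 0.0]
force: [0.3, -0.5, -0.5]
opening: 0.069
gripper_force: 0.0
```

Call:
{"api": "arm_command", "payload": {
  "targets": [
    {"x":0.0016,"y":0.0006,"z":0,"rx":0,"ry":0,"rz":0,"claw":0},
    {"x":0.0016,"y":0.0006,"z":0,"rx":0,"ry":0,"rz":0,"claw":0},
    {"x":0.0016,"y":0.0006,"z":-0.03,"rx":0,"ry":0,"rz":0,"claw":0},
    {"x":0.0016,"y":0.0006,"z":-0.055,"rx":0,"ry":0,"rz":0,"claw":0},
    {"x":0.0016,"y":0.0006,"z":-0.07,"rx":0,"ry":0,"rz":0,"claw":0},
    {"x":0.0016,"y":0.0006,"z":-0.08,"rx":0,"ry":0,"rz":0,"claw":0},
    {"x":0.0016,"y":0.0006,"z":-0.08,"rx":0,"ry":0,"rz":0,"claw":0},
    {"x":0.0016,"y":0.0006,"z":-0.08,"rx":0,"ry":0,"rz":0,"claw":0}
  ]
}}

```text
t: 4.3
tool_pos: [0.4552, -0.2889, -0.0039]
orientation: [-2.091, -2.344, 0.0]
force: [-0.3, 0.1, 0.2]
opening: 0.0928
gripper_force: 0.0
```

Call:
{"api": "arm_command", "payload": {
  "squeeze": 40,
  "targets": [
    {"x":0,"y":0,"z":0,"rx":0,"ry":0,"rz":0,"claw":255},
    {"x":0,"y":0,"z":0,"rx":0,"ry":0,"rz":0,"claw":255},
    {"x":0,"y":0,"z":0,"rx":0,"ry":0,"rz":0,"claw":255},
    {"x":0,"y":0,"z":0,"rx":0,"ry":0,"rz":0,"claw":255},
    {"x":0,"y":0,"z":0,"rx":0,"ry":0,"rz":0,"claw":255},
    {"x":0,"y":0,"z":0,"rx":0,"ry":0,"rz":0,"claw":255},
    {"x":0,"y":0,"z":0,"rx":0,"ry":0,"rz":0,"claw":255},
    {"x":0,"y":0,"z":0,"rx":0,"ry":0,"rz":0,"claw":255}
  ]
}}

```text
t: 4.97
tool_pos: [0.4557, -0.2893, -0.0033]
orientation: [2.091, 2.344, 0.0]
force: [0.4, 0.4, 2.1]
opening: 0.0579
gripper_force: 40.0
```

```bash
cat > plan.py <<'E'
from hubfit import *
import json,sys
def plan(H,psi,th,off,T,hs,phi=np.radians(-53.5)):
    F=frame(psi,np.pi/6); X=F@np.array([np.cos(th),np.sin(th),0]); Z=F[:,2]; Hf=np.c_[X,np.cross(Z,X),Z]
    S=R.from_euler('z',phi).as_matrix(); dR=Hf@S.T
    return [H+Z*h+dR@off for h in hs],dR@T,dR,Z
E
python3 - <<'E'
from plan import *
s=robot.read_state(); T=R.from_rotvec(s['orientation']).as_matrix(); print(s['tool_pos'],s['opening'],s['gripper_force'],s['force'],s['q'])
off=s['tool_pos']-np.array([.4557,-.2895,0]); np.savez('grasp.npz',off=off,T=T)
hs=[0,.04,.09,.12,.16]; P,Rt,dR,Z=plan(np.array([.5683,.0272,.115]),-.2366,np.radians(41),off,T,hs)
rv=R.from_matrix(dR).as_rotvec(); print('rv/2',rv/2,np.degrees(np.linalg.norm(rv)))
for h,p in zip(hs,P): print(h,p.round(4),((p-s['tool_pos'])/.5).round(4))
E
```

```text
[ 0.4557351  -0.28926537 -0.00333087] 0.0578644882864164 39.997517466545105 [0.43798467 0.3644598  2.09835377] [-6.60605670e-01  1.69305451e-01  1.83969808e+00  7.54124432e-05
  1.13212350e+00 -7.74680884e-01]
rv/2 [-0.23019728 -0.16707574  0.68901783] 85.41881595436674
0 [0.5697 0.0269 0.112 ] [0.228  0.6323 0.2307]
0.04 [0.5503 0.0316 0.1466] [0.1891 0.6417 0.2999]
0.09 [0.526  0.0374 0.1899] [0.1405 0.6534 0.3865]
0.12 [0.5114 0.0409 0.2159] [0.1113 0.6604 0.4385]
0.16 [0.492  0.0456 0.2506] [0.0724 0.6698 0.5078]
```

Solid grip: 57.9 mm and 40 N. Now I'll lift and turn towards the hub axis.

Call:
{"api": "arm_command", "payload": {
  "targets": [
    {"x":0,"y":0,"z":0.08,"rx":0,"ry":0,"rz":0,"claw":255},
    {"x":0,"y":0,"z":0.16,"rx":-0.018,"ry":-0.013,"rz":0.053,"claw":255},
    {"x":0,"y":0.02,"z":0.24,"rx":-0.035,"ry":-0.026,"rz":0.106,"claw":255},
    {"x":0,"y":0.05,"z":0.31,"rx":-0.053,"ry":-0.039,"rz":0.159,"claw":255},
    {"x":0,"y":0.1,"z":0.37,"rx":-0.071,"ry":-0.051,"rz":0.212,"claw":255},
    {"x":0.01,"y":0.16,"z":0.42,"rx":-0.089,"ry":-0.064,"rz":0.265,"claw":255},
    {"x":0.02,"y":0.23,"z":0.46,"rx":-0.106,"ry":-0.077,"rz":0.318,"claw":255},
    {"x":0.03,"y":0.3,"z":0.5,"rx":-0.124,"ry":-0.09,"rz":0.371,"claw":255},
    {"x":0.04,"y":0.37,"z":0.54,"rx":-0.142,"ry":-0.103,"rz":0.424,"claw":255},
    {"x":0.05,"y":0.42,"z":0.55,"rx":-0.159,"ry":-0.116,"rz":0.477,"claw":255}
  ]
}}

```text
t: 5.8
tool_pos: [0.481, -0.0767, 0.2746]
orientation: [0.664, 2.683, -0.11]
force: [0.8, -0.7, -3.5]
opening: 0.0579
gripper_force: 40.0
```

```bash
python3 - <<'E'
from plan import *
s=robot.read_state(); p,d,c=cam('wrist'); print(s['tool_pos'],s['orientation'],s['q'])
cv2.imwrite('pics/w3.png',p[...,::-1])
q,*r=fit('wrist'); print(q.round(4),r)
E
```

```text
[ 0.48102405 -0.07670494  0.27459971] [ 0.6639245   2.68314216 -0.11024085] [-0.18357485 -0.61190384  2.03529995 -0.10099665  1.34794478 -1.26535131]
[ 0.5683  0.0266 -0.2442  0.5228  0.0008] [5847, np.float64(0.0005364508408264099), 79, np.float64(41.841625678352564), array([ 0,  0,  0,  0,  0,  0, 35,  9,  0,  0,  0,  0,  0, 11,  1,  1,  0,
        0,  0,  0,  0,  0,  0, 29])]
```

View pics/w3.png

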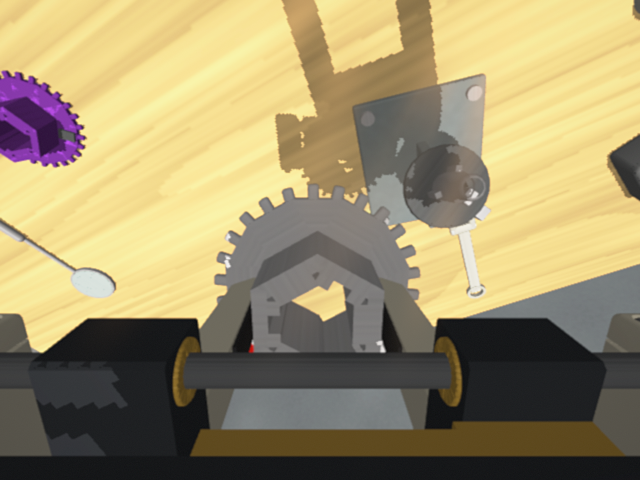

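Wrist view: the sprocket is held square at (318,300), the hub flange is at (445,185), its block at (485,215) and the stand behind. The hub fit from this different view agrees within 1 mm and 1°. Next I'll check the in-hand pose and the lug direction.

```bash
python3 - <<'E'
from plan import *
W,_=cloud('scene'); 
for u,v in((229,297),(231,299),(228,295),(234,299)): print(W[v,u].round(4),np.degrees(np.arctan2(W[v,u,1]+.2895,W[v,u,0]-.4557)))
s=robot.read_state(); T=R.from_rotvec(s['orientation']).as_matrix()
W,_=cloud('wrist'); L=(W.reshape(-1,3)-s['tool_pos'])@T; L=L[~np.isnan(L[:,0])]
Q=L[np.hypot(L[:,0],L[:,1])<.07]
t=Q[(abs(Q[:,2]+.0473)<.0035)&(np.hypot(Q[:,0],Q[:,1])<.04)]; print('top z',np.median(t[:,2]),cv2.minEnclosingCircle(t[:,:2].astype(np.float32)))
pl=Q[(abs(Q[:,2]+.0093)<.003)]; rr=np.hypot(*pl[:,:2].T); e=pl[(rr>.053)]; print('plate z',np.median(pl[:,2]),cv2.minEnclosingCircle(pl[:,:2].astype(np.float32)))
A=pl[(rr>.035)&(rr<.055)]; co=np.linalg.lstsq(np.c_[A[:,:2],np.ones(len(A))],A[:,2],rcond=None)[0]; print('tilt deg',np.degrees(co[:2]))
g=np.load('grasp.npz'); print('seat in tool',g['T'].T@-g['off'])
hs=[0,.01,.03,.04,.09,.12]; P,Rt,dR,Z=plan(np.array([.5683,.0269,.115]),-.24,np.radians(41.5),g['off'],g['T'],hs)
rv=R.from_matrix(Rt@T.T).as_rotvec(); print('rv/2',rv/2,np.degrees(np.linalg.norm(rv)),'Z/50',Z)
for h,p in zip(hs,P): print(h,p.round(4),((p-s['tool_pos'])/.5).round(4))
E
```

```text
[ 0.4832 -0.3255  0.009 ] -52.6193458790763
[ 0.4832 -0.3214  0.0012] -49.232632454571835
[ 0.4733 -0.3239  0.0068] -62.954524976960705
[ 0.493  -0.3178  0.007 ] -37.19111633852492
top z -0.048362111637316435 ((0.006282078102231026, 9.004687308333814e-05), 0.03931451588869095)
plate z -0.010373358351927667 ((-0.0016243912978097796, -0.0033293631859123707), 0.05731155350804329)
tilt deg [0.11355828 0.41558679]
seat in tool [-2.30037995e-04 -6.03050903e-05 -3.33083415e-03]
rv/2 [-0.0725807  -0.04816179  0.20602767] 25.632397080779477 Z/50 [-0.48566899  0.11885131  0.8660254 ]
0 [0.5697 0.0266 0.112 ] [ 0.1766  0.2    -0.3238]
0.01 [0.5649 0.0278 0.1207] [ 0.1669  0.2023 -0.3065]
0.03 [0.5552 0.0301 0.138 ] [ 0.1474  0.2071 -0.2719]
0.04 [0.5503 0.0313 0.1466] [ 0.1377  0.2095 -0.2545]
0.09 [0.526  0.0373 0.1899] [ 0.0892  0.2214 -0.1679]
0.12 [0.5114 0.0408 0.2159] [ 0.06    0.2285 -0.116 ]
```

The lug is confirmed at -53° and the sprocket is square in the hand. Moving to the standoff at h=120 mm on the hub axis.

Call:
{"api": "arm_command", "payload": {
  "targets": [
    {"x":0,"y":0.05,"z":0,"rx":-0.0145,"ry":-0.0096,"rz":0.0412,"claw":255},
    {"x":0.01,"y":0.1,"z":-0.01,"rx":-0.029,"ry":-0.0193,"rz":0.0824,"claw":255},
    {"x":0.02,"y":0.15,"z":-0.03,"rx":-0.0435,"ry":-0.0289,"rz":0.1236,"claw":255},
    {"x":0.03,"y":0.2,"z":-0.06,"rx":-0.058,"ry":-0.0385,"rz":0.1648,"claw":255},
    {"x":0.05,"y":0.2285,"z":-0.09,"rx":-0.0726,"ry":-0.0482,"rz":0.206,"claw":255},
    {"x":0.06,"y":0.2285,"z":-0.116,"rx":-0.0726,"ry":-0.0482,"rz":0.206,"claw":255},
    {"x":0.06,"y":0.2285,"z":-0.116,"rx":-0.0726,"ry":-0.0482,"rz":0.206,"claw":255},
    {"x":0.06,"y":0.2285,"z":-0.116,"rx":-0.0726,"ry":-0.0482,"rz":0.206,"claw":255}
  ]
}}

```text
t: 6.52
tool_pos: [0.5089, 0.0348, 0.2109]
orientation: [0.073, 2.635, -0.16]
force: [0.3, 1.0, -3.8]
opening: 0.0578
gripper_force: 40.0
```

```bash
cat > rem.py <<'E'
from plan import *
import sys
hs=[float(a) for a in sys.argv[1:]]
s=robot.read_state(); T=R.from_rotvec(s['orientation']).as_matrix(); g=np.load('grasp.npz')
P,Rt,dR,Z=plan(np.array([.5683,.0269,.115]),-.24,np.radians(41.5),g['off'],g['T'],hs)
F=np.c_[dR[:,0],dR[:,1],Z]; rel=s['tool_pos']-P[0]+Z*hs[0]
print('t',s['t'],'q',s['q'].round(2),'tool',s['tool_pos'].round(4),'force',s['force'].round(2),'F hub xyz',(s['force']@F).round(2),'grip',s['opening'],s['gripper_force'])
print('rv/2',(R.from_matrix(Rt@T.T).as_rotvec()/2).round(4),'h now',(rel@Z).round(4),'lat err',(rel-rel@Z*Z).round(4))
for h,p in zip(hs,P): print(h,((p-s['tool_pos'])/.5).round(4))
E
python3 rem.py .12 .09 .06 .045 .04 .03 .0
```

```text
t 6.5167 q [ 0.1  -0.66  2.22 -0.2   1.1  -1.37] tool [0.5089 0.0348 0.2109] force [ 0.31  1.   -3.75] F hub xyz [ 1.2   1.72 -3.28] grip 0.05782345945477047 39.99639272689819
rv/2 [-0.0003 -0.0046  0.0088] h now 0.1162 lat err [-0.0044 -0.0056 -0.0017]
0.12 [0.005 0.012 0.01 ]
0.09 [ 0.0342  0.0049 -0.042 ]
0.06 [ 0.0633 -0.0022 -0.0939]
0.045 [ 0.0779 -0.0058 -0.1199]
0.04 [ 0.0827 -0.007  -0.1286]
0.03 [ 0.0925 -0.0093 -0.1459]
0.0 [ 0.1216 -0.0165 -0.1978]
```

Call:
{"api": "arm_command", "payload": {
  "targets": [
    {"x":0.001,"y":0.012,"z":0.005,"rx":0,"ry":-0.0046,"rz":0.0088,"claw":255},
    {"x":0.001,"y":0.012,"z":0.005,"rx":0,"ry":-0.0046,"rz":0.0088,"claw":255},
    {"x":0.001,"y":0.012,"z":0.005,"rx":0,"ry":-0.0046,"rz":0.0088,"claw":255},
    {"x":0.001,"y":0.012,"z":0.005,"rx":0,"ry":-0.0046,"rz":0.0088,"claw":255},
    {"x":0.001,"y":0.012,"z":0.005,"rx":0,"ry":-0.0046,"rz":0.0088,"claw":255}
  ]
}}

```text
t: 6.93
tool_pos: [0.5112, 0.0408, 0.2166]
orientation: [0.051, 2.62, -0.152]
force: [0.1, -0.6, -4.7]
opening: 0.0577
gripper_force: 40.0
```

```bash
python3 rem.py .12 .09 .06 .045 .04 .03 .0
```

```text
t 6.9333 q [ 0.11 -0.67  2.22 -0.19  1.1  -1.37] tool [0.5112 0.0408 0.2166] force [ 0.14 -0.6  -4.7 ] F hub xyz [-0.36  2.15 -4.21] grip 0.05768430897311613 39.996333718299866
rv/2 [-0.0005  0.003  -0.0001] h now 0.1207 lat err [ 0.0001 -0.0001  0.0001]
0.12 [ 0.0005  0.     -0.0015]
0.09 [ 0.0296 -0.0071 -0.0534]
0.06 [ 0.0587 -0.0143 -0.1054]
0.045 [ 0.0733 -0.0178 -0.1314]
0.04 [ 0.0782 -0.019  -0.14  ]
0.03 [ 0.0879 -0.0214 -0.1573]
0.0 [ 0.117  -0.0285 -0.2093]
```

Aligned within 0.2 mm. Advancing to just short of the splines (h=36 mm).

Call:
{"api": "arm_command", "payload": {
  "targets": [
    {"x":0.02,"y":-0.005,"z":-0.036,"rx":0,"ry":0.003,"rz":0,"claw":255},
    {"x":0.039,"y":-0.0096,"z":-0.071,"rx":0,"ry":0.003,"rz":0,"claw":255},
    {"x":0.0587,"y":-0.0143,"z":-0.1054,"rx":0,"ry":0.003,"rz":0,"claw":255},
    {"x":0.0733,"y":-0.0178,"z":-0.1314,"rx":0,"ry":0.003,"rz":0,"claw":255},
    {"x":0.082,"y":-0.02,"z":-0.146,"rx":0,"ry":0.003,"rz":0,"claw":255},
    {"x":0.082,"y":-0.02,"z":-0.146,"rx":0,"ry":0.003,"rz":0,"claw":255},
    {"x":0.082,"y":-0.02,"z":-0.146,"rx":0,"ry":0.003,"rz":0,"claw":255}
  ]
}}

```text
t: 7.52
tool_pos: [0.5519, 0.0309, 0.143]
orientation: [0.05, 2.627, -0.153]
force: [-0.2, 0.7, -3.9]
opening: 0.0575
gripper_force: 40.0
```

```bash
python3 rem.py .036 .03 .025 .02 .01 .0
```

```text
t 7.5167 q [ 0.07 -0.47  2.23 -0.2   0.89 -1.38] tool [0.5519 0.0309 0.143 ] force [-0.24  0.74 -3.85] F hub xyz [ 0.86  2.21 -3.13] grip 0.05748800360662638 39.99639093875885
rv/2 [-0.0004 -0.0008 -0.0002] h now 0.036 lat err [-0.0004  0.     -0.0002]
0.036 [ 0.0007 -0.0001  0.0004]
0.03 [ 0.0066 -0.0015 -0.01  ]
0.025 [ 0.0114 -0.0027 -0.0187]
0.02 [ 0.0163 -0.0039 -0.0273]
0.01 [ 0.026  -0.0062 -0.0447]
0.0 [ 0.0357 -0.0086 -0.062 ]
```

No contact force, only the sprocket's weight. Entering the splines.

Call:
{"api": "arm_command", "payload": {
  "targets": [
    {"x":0.0036,"y":-0.0008,"z":-0.005,"rx":0,"ry":-0.0008,"rz":0,"claw":255},
    {"x":0.0066,"y":-0.0015,"z":-0.01,"rx":0,"ry":-0.0008,"rz":0,"claw":255},
    {"x":0.009,"y":-0.002,"z":-0.0143,"rx":0,"ry":-0.0008,"rz":0,"claw":255},
    {"x":0.0114,"y":-0.0027,"z":-0.0187,"rx":0,"ry":-0.0008,"rz":0,"claw":255},
    {"x":0.0114,"y":-0.0027,"z":-0.0187,"rx":0,"ry":-0.0008,"rz":0,"claw":255}
  ]
}}

```text
t: 7.93
tool_pos: [0.5577, 0.0297, 0.1333]
orientation: [0.05, 2.625, -0.152]
force: [-0.6, -0.1, -5.7]
opening: 0.0578
gripper_force: 40.0
```

```bash
python3 rem.py .025 .02 .015 .01 .005 .0
```

```text
t 7.9333 q [ 0.07 -0.44  2.23 -0.2   0.86 -1.37] tool [0.5577 0.0297 0.1333] force [-0.64 -0.11 -5.72] F hub xyz [ 0.03  3.39 -4.66] grip 0.05779330050723945 39.996376633644104
rv/2 [-0.0004  0.0003 -0.0004] h now 0.0247 lat err [-0.      0.0002 -0.0001]
0.025 [-0.0002 -0.0004  0.0007]
0.02 [ 0.0047 -0.0016 -0.008 ]
0.015 [ 0.0095 -0.0028 -0.0167]
0.01 [ 0.0144 -0.004  -0.0253]
0.005 [ 0.0192 -0.0052 -0.034 ]
0.0 [ 0.0241 -0.0063 -0.0426]
```

Past the spline tips with no resistance. Sliding on towards the flange.

Call:
{"api": "arm_command", "payload": {
  "targets": [
    {"x":0.0047,"y":-0.0014,"z":-0.008,"rx":0,"ry":0,"rz":0,"claw":255},
    {"x":0.0095,"y":-0.0026,"z":-0.0167,"rx":0,"ry":0,"rz":0,"claw":255},
    {"x":0.0144,"y":-0.0038,"z":-0.0253,"rx":0,"ry":0,"rz":0,"claw":255},
    {"x":0.0192,"y":-0.005,"z":-0.034,"rx":0,"ry":0,"rz":0,"claw":255},
    {"x":0.022,"y":-0.0057,"z":-0.039,"rx":0,"ry":0,"rz":0,"claw":255},
    {"x":0.0241,"y":-0.0062,"z":-0.0426,"rx":0,"ry":0,"rz":0,"claw":255},
    {"x":0.0241,"y":-0.0062,"z":-0.0426,"rx":0,"ry":0,"rz":0,"claw":255}
  ]
}}

```text
t: 8.52
tool_pos: [0.5697, 0.0266, 0.1119]
orientation: [0.05, 2.626, -0.152]
force: [-0.3, 0.6, -5.7]
opening: 0.0577
gripper_force: 40.0
```

```bash
python3 rem.py 0 -.001 -.002 -.003 
```

```text
t 8.5167 q [ 0.06 -0.37  2.22 -0.2   0.8  -1.37] tool [0.5697 0.0266 0.1119] force [-0.26  0.56 -5.75] F hub xyz [ 0.76  3.15 -4.78] grip 0.0576839152750503 39.98989641666412
rv/2 [-0.0004 -0.0001 -0.0004] h now -0.0001 lat err [-0.0001  0.     -0.0001]
0.0 [ 0.0001 -0.0001  0.0003]
-0.001 [ 0.0011 -0.0003 -0.0015]
-0.002 [ 0.002  -0.0005 -0.0032]
-0.003 [ 0.003  -0.0008 -0.0049]
```

Nominally home, with no contact force yet. I'll press gently to feel the flange.

Call:
{"api": "arm_command", "payload": {
  "targets": [
    {"x":0.001,"y":-0.0003,"z":-0.0016,"rx":0,"ry":0,"rz":0,"claw":255},
    {"x":0.002,"y":-0.0005,"z":-0.0033,"rx":0,"ry":0,"rz":0,"claw":255},
    {"x":0.0025,"y":-0.0007,"z":-0.0042,"rx":0,"ry":0,"rz":0,"claw":255},
    {"x":0.0025,"y":-0.0007,"z":-0.0042,"rx":0,"ry":0,"rz":0,"claw":255},
    {"x":0.0025,"y":-0.0007,"z":-0.0042,"rx":0,"ry":0,"rz":0,"claw":255}
  ]
}}

```text
t: 8.93
tool_pos: [0.5702, 0.0265, 0.1117]
orientation: [0.05, 2.627, -0.153]
force: [-37.3, 4.9, 26.6]
opening: 0.0575
gripper_force: 40.0
```

```bash
python3 rem.py 0 
```

```text
t 8.9333 q [ 0.06 -0.37  2.22 -0.2   0.8  -1.37] tool [0.5702 0.0265 0.1117] force [-37.34   4.92  26.6 ] F hub xyz [-2.41 19.41 41.76] grip 0.05745560498906876 40.02104043960571
rv/2 [-0.0003 -0.0005 -0.0004] h now -0.0005 lat err [0.0003 0.     0.0001]
0.0 [-0.001   0.      0.0006]
```

Seated: 42 N axial at h≈0. Relaxing the press, then opening.

Call:
{"api": "arm_command", "payload": {
  "targets": [
    {"x":-0.002,"y":0.0005,"z":0.0032,"rx":0,"ry":0,"rz":0,"claw":255},
    {"x":-0.002,"y":0.0005,"z":0.0032,"rx":0,"ry":0,"rz":0,"claw":0},
    {"x":-0.002,"y":0.0005,"z":0.0032,"rx":0,"ry":0,"rz":0,"claw":0},
    {"x":-0.002,"y":0.0005,"z":0.0032,"rx":0,"ry":0,"rz":0,"claw":0},
    {"x":-0.002,"y":0.0005,"z":0.0032,"rx":0,"ry":0,"rz":0,"claw":0},
    {"x":-0.002,"y":0.0005,"z":0.0032,"rx":0,"ry":0,"rz":0,"claw":0},
    {"x":-0.002,"y":0.0005,"z":0.0032,"rx":0,"ry":0,"rz":0,"claw":0},
    {"x":-0.002,"y":0.0005,"z":0.0032,"rx":0,"ry":0,"rz":0,"claw":0},
    {"x":-0.002,"y":0.0005,"z":0.0032,"rx":0,"ry":0,"rz":0,"claw":0}
  ]
}}

```text
t: 9.68
tool_pos: [0.57, 0.0265, 0.1118]
orientation: [0.05, 2.625, -0.152]
force: [-0.2, -0.4, 0.3]
opening: 0.0928
gripper_force: 0.0
```

Call:
{"api": "arm_command", "payload": {
  "targets": [
    {"x":-0.02,"y":0.005,"z":0.035,"rx":0,"ry":0,"rz":0,"claw":0},
    {"x":-0.05,"y":0.012,"z":0.089,"rx":0,"ry":0,"rz":0,"claw":0},
    {"x":-0.087,"y":0.0214,"z":0.156,"rx":0,"ry":0,"rz":0,"claw":0},
    {"x":-0.12,"y":0.03,"z":0.214,"rx":0,"ry":0,"rz":0,"claw":0},
    {"x":-0.14,"y":0.034,"z":0.25,"rx":0,"ry":0,"rz":0,"claw":0},
    {"x":-0.14,"y":0.034,"z":0.25,"rx":0,"ry":0,"rz":0,"claw":0}
  ]
}}

```text
t: 10.18
tool_pos: [0.5013, 0.0443, 0.2434]
orientation: [0.05, 2.616, -0.15]
force: [0.5, 0.3, 0.2]
opening: 0.0931
gripper_force: 0.0
```

```bash
cat > spfit.py <<'E'
from plan import *
W,_=cloud('wrist'); P=W.reshape(-1,3);P=P[~np.isnan(P[:,0])]
F=frame(-.24,np.pi/6); L=(P-[.5683,.0269,.115])@F; r=np.hypot(L[:,0],L[:,1])
for nm,m in(('plate',(r>.035)&(r<.056)&(abs(L[:,2]-.006)<.004)),('collar top',(r>.018)&(r<.03)&(abs(L[:,2]-.044)<.006)),('lug',(r>.033)&(r<.048)&(abs(L[:,2]-.0102)<.0017)),('nose',(r<.013)&(L[:,2]>.05))):
    q=L[m]; print(nm,len(q),'h',np.median(q[:,2]).round(4) if len(q) else 0, 'ang',np.degrees(np.arctan2(q[:,1].mean(),q[:,0].mean())).round(1))
s=L[(abs(L[:,2]-.044)<.003)&(r<.04)]; print('collar mec',cv2.minEnclosingCircle(s[:,:2].astype(np.float32)))
n=L[(r<.016)&(L[:,2]>.05)&(L[:,2]<.082)]; print('nose xy range',np.percentile(n[:,:2],[1,99],axis=0).round(4).tolist())
E
python3 - <<'E'
from plan import *
cam('wrist'); s=robot.read_state(); print(s['t'],s['tool_pos'],s['force'])
E
python3 spfit.py
```

```text
10.2333 [0.5012134  0.04402384 0.24046593] [ 0.50246247 -0.10128627  0.42161547]
plate 4665 h 0.0064 ang -166.4
collar top 2092 h 0.0445 ang -169.5
lug 101 h 0.0102 ang 41.4
nose 436 h 0.075 ang -161.7
collar mec ((-0.0008159543504007161, 8.212985267164186e-05), 0.033523526042699814)
nose xy range [[-0.0105, -0.011], [0.0106, 0.0097]]
```

The sprocket is home: plate top at 6.4 mm, collar top at 44.5 mm, lug at 41.4°, matching the spline. Next is the sleeve.

```bash
python3 - <<'E'
from plan import *
s=robot.read_state(); T=R.from_rotvec(s['orientation']).as_matrix(); z=T[:,2]; d=np.array([0,0,-1.])
ax=np.cross(z,d); a=np.arctan2(np.linalg.norm(ax),z@d); rv=ax/np.linalg.norm(ax)*a
print('tool',s['tool_pos'],'rv/2',(rv/2).round(4),'shift',((np.array([.4232,.3015,.12])-s['tool_pos'])/.5).round(4), 'tool y after',R.from_rotvec(rv).as_matrix()@T[:,1])
E
```

```text
tool [0.5012134  0.04402384 0.24046593] rv/2 [0.061 0.258 0.   ] shift [-0.156   0.515  -0.2409] tool y after [3.78089322e-02 9.99284987e-01 5.19850665e-18]
```

Call:
{"api": "arm_command", "payload": {
  "targets": [
    {"x":-0.02,"y":0.04,"z":0.04,"rx":0.008,"ry":0.032,"rz":0,"claw":0},
    {"x":-0.04,"y":0.11,"z":0.06,"rx":0.015,"ry":0.064,"rz":0,"claw":0},
    {"x":-0.06,"y":0.18,"z":0.06,"rx":0.023,"ry":0.096,"rz":0,"claw":0},
    {"x":-0.08,"y":0.25,"z":0.04,"rx":0.03,"ry":0.128,"rz":0,"claw":0},
    {"x":-0.1,"y":0.32,"z":0,"rx":0.038,"ry":0.16,"rz":0,"claw":0},
    {"x":-0.12,"y":0.38,"z":-0.05,"rx":0.045,"ry":0.192,"rz":0,"claw":0},
    {"x":-0.14,"y":0.44,"z":-0.1,"rx":0.053,"ry":0.225,"rz":0,"claw":0},
    {"x":-0.156,"y":0.49,"z":-0.16,"rx":0.061,"ry":0.258,"rz":0,"claw":0},
    {"x":-0.156,"y":0.515,"z":-0.21,"rx":0.061,"ry":0.258,"rz":0,"claw":0},
    {"x":-0.156,"y":0.515,"z":-0.24,"rx":0.061,"ry":0.258,"rz":0,"claw":0}
  ]
}}

```text
t: 11.07
tool_pos: [0.4197, 0.3015, 0.1104]
orientation: [-0.058, -3.127, 0.006]
force: [-0.0, -0.3, -0.3]
opening: 0.093
gripper_force: 0.0
```

Call:
{"api": "arm_command", "payload": {
  "targets": [
    {"x":0,"y":0,"z":0,"rx":0,"ry":0,"rz":0,"claw":0},
    {"x":0,"y":0,"z":0,"rx":0,"ry":0,"rz":0,"claw":0},
    {"x":0,"y":0,"z":0,"rx":0,"ry":0,"rz":0,"claw":0}
  ]
}}

```text
t: 11.32
tool_pos: [0.4223, 0.3007, 0.1169]
orientation: [-0.059, -3.135, 0.002]
force: [-0.4, 0.3, 0.1]
opening: 0.0932
gripper_force: 0.0
```

```bash
python3 - <<'E'
from plan import *
p,d,c=cam('wrist'); s=robot.read_state(); T=R.from_rotvec(s['orientation']).as_matrix(); cv2.imwrite('pics/w4.png',p[...,::-1])
W,_=cloud('wrist'); P=W.reshape(-1,3);P=P[~np.isnan(P[:,0])]
Q=P[(np.hypot(P[:,0]-.423,P[:,1]-.3015)<.05)&(abs(P[:,2]-.0445)<.004)]; c0,r0=cv2.minEnclosingCircle(Q[:,:2].astype(np.float32))
rr=np.hypot(*(Q[:,:2]-c0).T); print('sleeve',c0,'R',r0,'bore min r',np.percentile(rr,1),'z',np.median(Q[:,2]),len(Q))
z=T[:,2]; ax=np.cross(z,[0,0,-1.]); print('t',s['t'],s['tool_pos'],s['q'].round(2),'rv/2',ax/2,'shift',((np.array([*c0,-.009])-s['tool_pos'])/.5).round(4))
E
```

```text
sleeve (0.4238847494125366, 0.3022543489933014) R 0.027894403785467148 bore min r 0.013006938130582558 z 0.04472351185507878 2963
t 11.3667 [0.42285726 0.30098581 0.11783567] [ 0.52 -0.03  1.81  0.    1.37 -1.02] rv/2 [ 3.93315861e-05 -2.38459737e-03  0.00000000e+00] shift [ 0.0021  0.0025 -0.2537]
```

View pics/w4.png

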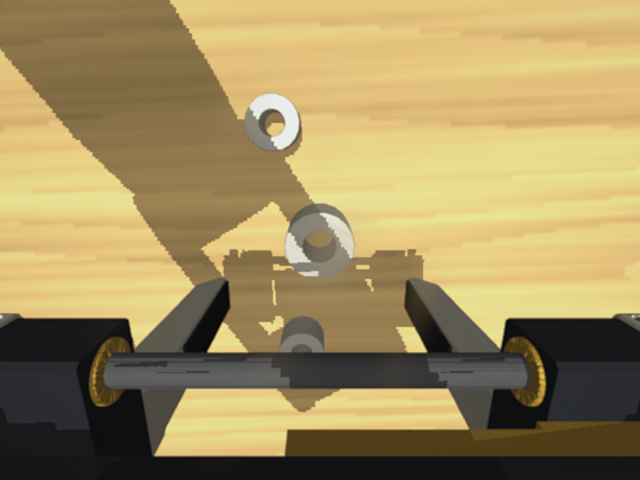

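Wrist view: the large sleeve is at (320,245), and it measures 55.8 mm across, 26 mm bore and 44 mm high, so it's the right one. The smaller ones at (272,122) and (300,340) lie clear of the fingers' path. Descending.

Call:
{"api": "arm_command", "payload": {
  "targets": [
    {"x":0.0021,"y":0.0025,"z":-0.07,"rx":0,"ry":-0.0024,"rz":0,"claw":0},
    {"x":0.0021,"y":0.0025,"z":-0.14,"rx":0,"ry":-0.0024,"rz":0,"claw":0},
    {"x":0.0021,"y":0.0025,"z":-0.2,"rx":0,"ry":-0.0024,"rz":0,"claw":0},
    {"x":0.0021,"y":0.0025,"z":-0.235,"rx":0,"ry":-0.0024,"rz":0,"claw":0},
    {"x":0.0021,"y":0.0025,"z":-0.252,"rx":0,"ry":-0.0024,"rz":0,"claw":0},
    {"x":0.0021,"y":0.0025,"z":-0.254,"rx":0,"ry":-0.0024,"rz":0,"claw":0},
    {"x":0.0021,"y":0.0025,"z":-0.254,"rx":0,"ry":-0.0024,"rz":0,"claw":0}
  ]
}}

```text
t: 11.95
tool_pos: [0.4241, 0.3026, -0.0088]
orientation: [0.059, 3.141, 0.0]
force: [0.1, -0.1, 0.6]
opening: 0.0926
gripper_force: 0.0
```

Call:
{"api": "arm_command", "payload": {
  "squeeze": 30,
  "targets": [
    {"x":0,"y":0,"z":0,"rx":0,"ry":0,"rz":0,"claw":255},
    {"x":0,"y":0,"z":0,"rx":0,"ry":0,"rz":0,"claw":255},
    {"x":0,"y":0,"z":0,"rx":0,"ry":0,"rz":0,"claw":255},
    {"x":0,"y":0,"z":0,"rx":0,"ry":0,"rz":0,"claw":255},
    {"x":0,"y":0,"z":0,"rx":0,"ry":0,"rz":0,"claw":255},
    {"x":0,"y":0,"z":0,"rx":0,"ry":0,"rz":0,"claw":255},
    {"x":0,"y":0,"z":0,"rx":0,"ry":0,"rz":0,"claw":255},
    {"x":0,"y":0,"z":0,"rx":0,"ry":0,"rz":0,"claw":255}
  ]
}}

```text
t: 12.62
tool_pos: [0.4232, 0.3023, -0.01]
orientation: [-0.059, -3.14, 0.001]
force: [-0.8, -0.1, 3.1]
opening: 0.0564
gripper_force: 30.0
```

```bash
cat > rem2.py <<'E'
from plan import *
import sys
hs=[float(a) for a in sys.argv[1:]]; s=robot.read_state(); T=R.from_rotvec(s['orientation']).as_matrix()
g=np.load('grasp2.npz'); F=frame(-.24,np.pi/6); Z=F[:,2]; H=np.array([.5683,.0269,.115])
ax=np.cross([0,0,1.],Z); dR=R.from_rotvec(ax/np.linalg.norm(ax)*np.pi/6).as_matrix(); Rt=dR@g['T']
P=[H+Z*h+dR@g['off'] for h in hs]; rel=s['tool_pos']-H-dR@g['off']
print('t',s['t'],'q',s['q'].round(2),'tool',s['tool_pos'].round(4),'force',s['force'].round(2),'F hub',(s['force']@F).round(2),'grip',s['opening'],s['gripper_force'])
print('rv/2',(R.from_matrix(Rt@T.T).as_rotvec()/2).round(4),'h',(rel@Z).round(4),'lat',(rel-rel@Z*Z).round(4))
for h,p in zip(hs,P): print(h,((p-s['tool_pos'])/.5).round(4))
E
python3 - <<'E'
from plan import *
s=robot.read_state(); T=R.from_rotvec(s['orientation']).as_matrix()
off=s['tool_pos']-np.array([.4239,.3023,0]); off-= (off@T[:,1])*T[:,1]  # closing centres it along y
print(off); np.savez('grasp2.npz',off=off,T=T)
E
python3 rem2.py .16 .12 .085 .044
```

```text
[-7.08243742e-04  1.94418010e-05 -9.96745809e-03]
t 12.6167 q [ 0.52  0.13  1.9   0.    1.12 -1.01] tool [ 0.4232  0.3023 -0.01  ] force [-0.78 -0.08  3.12] F hub [ 0.92 -0.26  3.07] grip 0.0564459395238136 30.000716987997293
rv/2 [-0.0622 -0.2543 -0.    ] h 0.005 lat [-0.1469  0.276  -0.1203]
0.16 [ 0.1432 -0.5152  0.5091]
0.12 [ 0.1821 -0.5247  0.4398]
0.085 [ 0.2161 -0.5331  0.3792]
0.044 [ 0.2559 -0.5428  0.3082]
```

Gripped at 56.4 mm and 30 N. Lifting, tilting, and moving to the standoff at h≈130 mm.

Call:
{"api": "arm_command", "payload": {
  "targets": [
    {"x":0,"y":0,"z":0.08,"rx":0,"ry":0,"rz":0,"claw":255},
    {"x":0,"y":0,"z":0.16,"rx":0,"ry":0,"rz":0,"claw":255},
    {"x":0,"y":-0.02,"z":0.24,"rx":-0.008,"ry":-0.032,"rz":0,"claw":255},
    {"x":0.01,"y":-0.06,"z":0.31,"rx":-0.016,"ry":-0.064,"rz":0,"claw":255},
    {"x":0.02,"y":-0.11,"z":0.37,"rx":-0.024,"ry":-0.096,"rz":0,"claw":255},
    {"x":0.03,"y":-0.17,"z":0.42,"rx":-0.031,"ry":-0.127,"rz":0,"claw":255},
    {"x":0.05,"y":-0.23,"z":0.46,"rx":-0.039,"ry":-0.159,"rz":0,"claw":255},
    {"x":0.07,"y":-0.3,"z":0.48,"rx":-0.047,"ry":-0.19,"rz":0,"claw":255},
    {"x":0.09,"y":-0.37,"z":0.49,"rx":-0.054,"ry":-0.22,"rz":0,"claw":255},
    {"x":0.11,"y":-0.43,"z":0.49,"rx":-0.0622,"ry":-0.2543,"rz":0,"claw":255}
  ]
}}

```text
t: 13.45
tool_pos: [0.4789, 0.0858, 0.237]
orientation: [0.049, 2.622, -0.156]
force: [0.9, 0.3, -1.0]
opening: 0.0562
gripper_force: 30.0
```

Call:
{"api": "arm_command", "payload": {
  "targets": [
    {"x":0.03,"y":-0.05,"z":0,"rx":0,"ry":0,"rz":0,"claw":255},
    {"x":0.062,"y":-0.0925,"z":-0.025,"rx":0,"ry":0,"rz":0,"claw":255},
    {"x":0.062,"y":-0.0925,"z":-0.033,"rx":0,"ry":0,"rz":0,"claw":255},
    {"x":0.062,"y":-0.0925,"z":-0.033,"rx":0,"ry":0,"rz":0,"claw":255},
    {"x":0.062,"y":-0.0925,"z":-0.033,"rx":0,"ry":0,"rz":0,"claw":255},
    {"x":0.062,"y":-0.0925,"z":-0.033,"rx":0,"ry":0,"rz":0,"claw":255}
  ]
}}

```text
t: 13.95
tool_pos: [0.5088, 0.0418, 0.2183]
orientation: [0.049, 2.628, -0.155]
force: [0.1, -0.9, -1.4]
opening: 0.0559
gripper_force: 30.0
```

```bash
python3 rem2.py .13 .1 .085 .08 .07 .06 .05 .044
```

```text
t 13.95 q [ 0.12 -0.67  2.21 -0.2   1.11 -1.37] tool [0.5088 0.0418 0.2183] force [ 0.08 -0.91 -1.35] F hub [-0.42 -0.86 -1.32] grip 0.055895889899711844 29.999527037143707
rv/2 [-0.0001 -0.0004 -0.0004] h 0.1301 lat [-0.0006  0.0006 -0.0004]
0.13 [ 0.0012 -0.0012  0.0007]
0.1 [ 0.0303 -0.0083 -0.0513]
0.085 [ 0.0449 -0.0119 -0.0773]
0.08 [ 0.0497 -0.0131 -0.0859]
0.07 [ 0.0595 -0.0155 -0.1032]
0.06 [ 0.0692 -0.0178 -0.1206]
0.05 [ 0.0789 -0.0202 -0.1379]
0.044 [ 0.0847 -0.0216 -0.1483]
```

Call:
{"api": "arm_command", "payload": {
  "targets": [
    {"x":0.015,"y":-0.0045,"z":-0.024,"rx":0,"ry":0,"rz":0,"claw":255},
    {"x":0.0303,"y":-0.0083,"z":-0.0513,"rx":0,"ry":0,"rz":0,"claw":255},
    {"x":0.0449,"y":-0.0119,"z":-0.0773,"rx":0,"ry":0,"rz":0,"claw":255},
    {"x":0.0497,"y":-0.0131,"z":-0.0859,"rx":0,"ry":0,"rz":0,"claw":255},
    {"x":0.0546,"y":-0.0143,"z":-0.0946,"rx":0,"ry":0,"rz":0,"claw":255},
    {"x":0.0595,"y":-0.0155,"z":-0.1032,"rx":0,"ry":0,"rz":0,"claw":255},
    {"x":0.0595,"y":-0.0155,"z":-0.1032,"rx":0,"ry":0,"rz":0,"claw":255}
  ]
}}

```text
t: 14.53
tool_pos: [0.5388, 0.0337, 0.1664]
orientation: [0.049, 2.628, -0.155]
force: [-0.4, -0.3, -1.3]
opening: 0.0565
gripper_force: 30.0
```

```bash
python3 rem2.py .07 .06 .05 .046 .044
```

```text
t 14.5333 q [ 0.08 -0.54  2.23 -0.2   0.96 -1.38] tool [0.5388 0.0337 0.1664] force [-0.44 -0.27 -1.3 ] F hub [-0.97 -0.36 -0.94] grip 0.05650299277134458 29.999400107190013
rv/2 [ 0.0001 -0.0003 -0.0003] h 0.0696 lat [ 0.0001 -0.0003  0.0001]
0.07 [-0.0006  0.0007  0.0005]
0.06 [ 0.0091 -0.0016 -0.0168]
0.05 [ 0.0189 -0.004  -0.0341]
0.046 [ 0.0227 -0.005  -0.0411]
0.044 [ 0.0247 -0.0054 -0.0445]
```

Over the nose with no contact. Continuing to the collar, with a slight press.

Call:
{"api": "arm_command", "payload": {
  "targets": [
    {"x":0.0091,"y":-0.0016,"z":-0.0168,"rx":0,"ry":0,"rz":0,"claw":255},
    {"x":0.0189,"y":-0.004,"z":-0.0341,"rx":0,"ry":0,"rz":0,"claw":255},
    {"x":0.0227,"y":-0.005,"z":-0.0411,"rx":0,"ry":0,"rz":0,"claw":255},
    {"x":0.0247,"y":-0.0054,"z":-0.0445,"rx":0,"ry":0,"rz":0,"claw":255},
    {"x":0.0262,"y":-0.0058,"z":-0.0471,"rx":0,"ry":0,"rz":0,"claw":255},
    {"x":0.0262,"y":-0.0058,"z":-0.0471,"rx":0,"ry":0,"rz":0,"claw":255},
    {"x":0.0262,"y":-0.0058,"z":-0.0471,"rx":0,"ry":0,"rz":0,"claw":255}
  ]
}}

```text
t: 15.12
tool_pos: [0.5512, 0.0305, 0.1437]
orientation: [0.05, 2.629, -0.156]
force: [-17.2, 0.7, 8.3]
opening: 0.0558
gripper_force: 30.0
```

```bash
python3 rem2.py .044
```

```text
t 15.1167 q [ 0.07 -0.47  2.22 -0.2   0.9  -1.37] tool [0.5512 0.0305 0.1437] force [-17.23   0.71   8.32] F hub [-10.48  -3.4   15.66] grip 0.055808084619426566 30.003427108749747
rv/2 [-0.     -0.0009  0.0002] h 0.0435 lat [-0.0002 -0.0004 -0.    ]
0.044 [-0.0001  0.001   0.0009]
```

The sleeve rests on the collar: 16 N axial at h=43.5 mm. Relaxing, opening, and retreating along the axis.

Call:
{"api": "arm_command", "payload": {
  "targets": [
    {"x":-0.0008,"y":0.0005,"z":0.0015,"rx":0,"ry":0,"rz":0,"claw":255},
    {"x":-0.0008,"y":0.0005,"z":0.0015,"rx":0,"ry":0,"rz":0,"claw":0},
    {"x":-0.0008,"y":0.0005,"z":0.0015,"rx":0,"ry":0,"rz":0,"claw":0},
    {"x":-0.0008,"y":0.0005,"z":0.0015,"rx":0,"ry":0,"rz":0,"claw":0},
    {"x":-0.0008,"y":0.0005,"z":0.0015,"rx":0,"ry":0,"rz":0,"claw":0},
    {"x":-0.0008,"y":0.0005,"z":0.0015,"rx":0,"ry":0,"rz":0,"claw":0},
    {"x":-0.0008,"y":0.0005,"z":0.0015,"rx":0,"ry":0,"rz":0,"claw":0},
    {"x":-0.0008,"y":0.0005,"z":0.0015,"rx":0,"ry":0,"rz":0,"claw":0},
    {"x":-0.0008,"y":0.0005,"z":0.0015,"rx":0,"ry":0,"rz":0,"claw":0}
  ]
}}

```text
t: 15.87
tool_pos: [0.5515, 0.0306, 0.1439]
orientation: [0.05, 2.627, -0.156]
force: [-0.4, 0.1, 0.0]
opening: 0.0929
gripper_force: 0.0
```

Call:
{"api": "arm_command", "payload": {
  "targets": [
    {"x":-0.02,"y":0.005,"z":0.035,"rx":0,"ry":0,"rz":0,"claw":0},
    {"x":-0.05,"y":0.012,"z":0.089,"rx":0,"ry":0,"rz":0,"claw":0},
    {"x":-0.085,"y":0.021,"z":0.151,"rx":0,"ry":0,"rz":0,"claw":0},
    {"x":-0.12,"y":0.029,"z":0.214,"rx":0,"ry":0,"rz":0,"claw":0},
    {"x":-0.14,"y":0.034,"z":0.25,"rx":0,"ry":0,"rz":0,"claw":0},
    {"x":-0.14,"y":0.034,"z":0.25,"rx":0,"ry":0,"rz":0,"claw":0},
    {"x":-0.14,"y":0.034,"z":0.25,"rx":0,"ry":0,"rz":0,"claw":0}
  ]
}}

```text
t: 16.45
tool_pos: [0.4822, 0.048, 0.2708]
orientation: [0.049, 2.624, -0.154]
force: [-0.4, -0.1, -1.1]
opening: 0.0933
gripper_force: 0.0
```

```bash
python3 - <<'E'
from plan import *
p,_,_=cam('wrist'); q,_,_=cam('side'); s=robot.read_state(); print(s['t'],s['opening'],s['force'])
W,_=cloud('wrist'); P=W.reshape(-1,3);P=P[~np.isnan(P[:,0])]; L=(P-[.5683,.0269,.115])@frame(-.24,np.pi/6); r=np.hypot(L[:,0],L[:,1])
for nm,m in(('plate',(r>.037)&(r<.056)&(abs(L[:,2]-.006)<.005)),('lug',(r>.033)&(r<.048)&(abs(L[:,2]-.0102)<.0017)),('sleeve top',(r>.015)&(r<.026)&(L[:,2]>.075)&(L[:,2]<.1))):
    k=L[m]; print(nm,len(k),np.median(k[:,2]).round(4),np.degrees(np.arctan2(k[:,1].mean(),k[:,0].mean())).round(1))
cv2.imwrite('pics/end.png',np.hstack([cv2.resize(p,(400,300)),cv2.resize(q[215:335,240:400],(400,300))])[...,::-1])
E
```

```text
16.55 0.09296735840428193 [-0.0254276  -0.72385165 -0.19333937]
plate 3070 0.0063 -168.3
lug 16 0.0087 -135.6
sleeve top 1920 0.0884 -167.8
```

View pics/end.png

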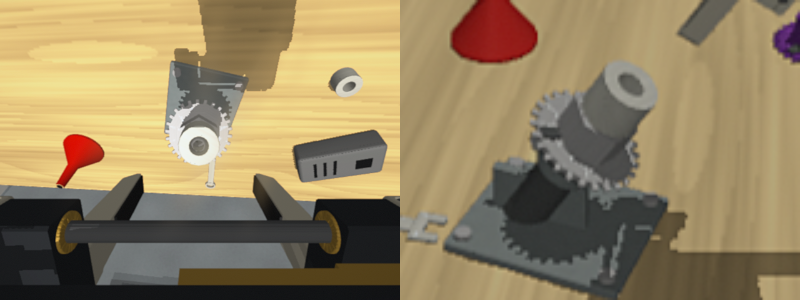

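The sprocket sits on the flange (side crop (575,140), plate top 6.3 mm). The sleeve rests on its collar (crop (625,90), top at 88.4 mm, where 88 is expected), and the gripper is clear. Handing in.

```bash
python3 -c "
from plant import robot
print(robot.close_job())"
```

```text
the job is handed in; nothing more can be done
None
```

The job is handed in at about 16.6 s of the 64 s allowed: the sprocket is home on the hub with its wide slot on the wide spline, the sleeve rests on its collar, and the gripper is clear; no verdict came back.

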